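Snug lid from the tilted cup to the upright tin

TASK

The wooden-knobbed lid is sitting on the empty cup that leans in the chrome soap rack. Take the lid off that cup and put it on the open upright tin in the sprung holder instead. It is a snug fit and the tin gives way on its spring, so push by feel until the lid is fully home, level with its flange flush on the rim all round, then let go. Do not ram it, and do not disturb the tumbler, the comb or the toothbrush stand.

Things in the scene. Friction and masses are not known exactly. Their poses are not given: they have to be found in the camera images.
- lid: Loose round aluminium lid, 80 g. Origin: centre of its flange's underside (the face that rests on a rim); z up through the knob. Flange 86 mm across, z 0 to 5. Round wooden knob on its centre, 24 mm across, z 5 to 35. Plug under the flange: 68 mm across down to z -7, tapering to 62 at z -11. Starts on the rack's leaning cup, so its z leans 35 degrees towards the rack's front.
- rack: Chrome wire soap rack, 110 x 100 mm, fixed, carrying a fixed empty aluminium cup (80 mm outside, 72 inside, 60 deep) whose mouth leans 35 degrees (0.61 rad) towards the rack's own -x (its front, the robot's side). Origin: on the shelf under its middle; z up. Bare cup's highest edge 107 mm up. A short lever with a black ball at one back corner, 52 mm high, is not needed.
- rack_mouth (a point): Centre of the leaning cup's rim plane, 85 mm above the shelf. Its axes are the rack's (z vertical, not leaning).
- holder: Sprung holder, fixed: 96 mm square wooden foot 12 mm high with four chrome corner posts 61 mm high. Origin: on the shelf under its middle; z up. The tin stands on a soft spring in its middle.
- tin: Open upright aluminium tin in the holder: 80 mm outside, 72 inside, 75 high. Origin: centre of its underside; z up. It sinks straight down under load: 1.6 mm per N after the first 1.5 N, at most 21 mm. 5 mm below its rim three sprung steel dimples stand in to a 65 mm circle, which the lid's plug must push back. Merely laid on, the lid stays 5 mm proud; home takes about 8 to 12 N.
- tin_rim (a point): Centre of the tin's rim plane, 75 mm above the tin's origin, 109 mm above the shelf unloaded; sinks with the tin. The lid is home when its origin is here and its z axis is vertical.
- tumbler: Bystander: loose glass tumbler, 68 mm across at the mouth, 100 mm high, origin at the centre of its underside.
- stand: Bystander: loose wooden toothbrush stand with two slots across its top, 50 x 90 x 92 mm, origin at the centre of its underside.
- comb: Bystander: loose orange plastic comb lying flat, 150 mm long (its x), 30 mm wide, 6 mm high, origin at the centre of its underside.
Things that resemble listed ones, but are neither listed nor needed, are in the scene too. What is shaped like the rack but blue or purple is not meant.

How it is judged:
By the outcome, as a careful person would: the job done as asked, in the order asked, and still so for the second after the job is handed in, with the robot touching nothing.
It also fails if it takes over 54 s, if anything falls off the work surface, if the arm or the gripper's body presses on something with over 40 N, if the wrist force passes 120 N, or if a joint passes its speed limit or range.

ROBOT

A 6-joint arm with a two-finger parallel gripper is mounted at the origin on the work surface. World frame = base frame: x ahead of the robot, y to its left, z up, the work surface at z = 0. Lengths are in m, angles in degrees, forces in N, time in s.
With the tool pointing down it reaches from about 0.275 to 0.825 m from the base axis. Payload 4.9 kg.
Tool frame: the origin (TCP) lies at the very end of the fingers, on their centre line; the grasp point (between the pads) lies 19 mm behind it; z points along the fingers, y is the direction in which the jaws open and shut (so a half turn about z gives the same grasp; the last joint's range is limited). The gripper opens to 85 mm and grips with 20 to 120 N. Pads are 22 mm wide; open, the fingers measure 114 mm over their backs; the gripper's body (76 mm by 85 mm) begins 54 mm behind the grasp point. The pads swing forward as they close: fully open they stand 13 mm farther back than shut.
Start: joints at [56.196, 18.69, -11.035, 60.275, 0, 82.311], TCP at [0.242, 0.494, 0.231] pointing down, gripper open.
Joint ranges: [-152.03, 152.03], [-55.5, 102.48], [-74.3, 77.21], [-110.64, 120.58], [-84.22, 78.4], [-180, 180]. Speed limits (degrees/s): [147.25, 147.25, 180, 180, 180, 180].

INTERFACE

Orientations are given as a 3x3 rotation matrix whose columns are the frame's x, y, z axes.
In Python, from station import robot, viewer, spotter gives the robot as it stands.
- The arm moves only by the tool carry_out, never from a script. Its argument "series" is a list of rows, each a list of 7 numbers: the shift along the tool's x, y, z in mm, then the turn, a rotation vector about the tool's x, y, z in rad, then the closure in counts, from 0 (fully open) to 255 (shut). A call has 1 to 12 rows; each row shifts and turns the commanded pose from where the row before left it, along the tool's axes as they then stand; what a row does not reach is not made up. A row lasts 1/12 s, in which the tool goes at most 41.7 mm and 7.16 degrees, less where a joint would pass 70% of its speed; a pose out of reach is approached as far as the arm can. A call is refused whole if a number of a shift passes 41.7 or a number of a turn 0.125, either way. A call with a gripper value outside its range is refused whole. The fingers move at their own pace and stop on an object; "grip_force" is the grip in N (left out, the last holds). Time passes only in rows, so rows that do not move let the fingers close. It gives the time, the measured TCP pose, the force and the opening at its end, in the units of the state.
- robot.read_state(): the state, without advancing time (a new reading comes with each control period).
- viewer.get_image(name): name is "side" or "top" or "wrist"; returns a dict with "img" (420x560x3 uint8, blue, green, red), "vfov" (degrees; the focal length in pixels is half the picture's height over the tangent of half this angle, whatever the lens; pixels are square), "cx", "cy" (the principal point, pixels), "view" (4x4, takes a point from world to camera coordinates). Camera axes: x right, y down, z forward; pixel columns grow to the right and rows downward; lengths in m; the calibration is good to about 2 mm. A picture is of the moment at which its call begins. There is no depth.
- robot.hand_in(): hands the job in, once; it reports no verdict.
Trained networks look in a picture, given as the dict that the camera call returned (one of the last four; its "shot" number tells which), for a name from the list of things; names that differ only in an ending like _2 or _b are one class to them, and where a whole thing is asked for, a point or a joint stands for the part that bears it (a point fixed in the world has none). Each returns a list of dicts, best first, with "conf" (0 to 1); they miss things now and then, are a little off and sometimes report something else, mostly with a low value. They report only what shows in the picture. A call takes as long as a camera call. They do not tell look-alikes from the thing itself.
- spotter.spot_in(picture, thing): "location" ([x, y, z] in m, in world coordinates, good to about 4 mm: the middle of the surface that is visible of it).
- spotter.cut_out(picture, thing): "mask" (420x560 bool, what is visible of it).
The state is a dict: "time_s": time; "qpos": joint angles; "qd": joint speeds; "tau": joint torques, N m; "ee_pos": TCP position; "tcp_rot": TCP orientation; "wrist_force": force on the tool from outside, world axes, zero at the start; "moment": the same for the moment, N m; "opening": finger opening in m.
Only numpy, scipy, OpenCV 4.12 (cv2) and the standard library are available. Lean on these libraries where they do the work, as an engineer would, in place of code of your own. Each camera call takes 0.05 s, during which the arm holds its last target.

## Working session

There is one attempt and no reset: what is moved stays moved. The work goes in short steps, Python scripts to look and compute and a tool call to move; the robot and the scene stay as the last step left them, time stands still between calls to the robot, and variables do not carry over. Pictures are saved under pics/ and viewed, and the job is handed in when it is done.

Besides the shell and the picture viewer there is one more tool, called after "Call:" in YAML: its name, and indented under it one key for each argument. carry_out: Moves the arm, as the interface text tells. Its arguments: {"type":"object","properties":{"series":{"type":"array"},"grip_force":{"type":"number"}},"required":["series"]}

```bash
mkdir -p pics; cat > h.py <<'E'
import numpy as np, cv2
from station import robot, viewer, spotter
def K(p):
    f=p["img"].shape[0]/2/np.tan(np.radians(p["vfov"]/2)); return f
def proj(p,P):
    P=np.atleast_2d(P); V=np.array(p["view"]); c=P@V[:3,:3].T+V[:3,3]
    f=K(p); return np.c_[f*c[:,0]/c[:,2]+p["cx"], f*c[:,1]/c[:,2]+p["cy"]]
def ray(p,u,v):
    V=np.array(p["view"]);R=V[:3,:3];f=K(p)
    d=R.T@np.array([(u-p["cx"])/f,(v-p["cy"])/f,1]); o=-R.T@V[:3,3]; return o,d/np.linalg.norm(d)
def onz(p,u,v,z):
    o,d=ray(p,u,v); return o+d*(z-o[2])/d[2]
E
python3 - <<'E'
from h import *
np.set_printoptions(precision=4,suppress=True)
for n in ["side","top","wrist"]:
    p=viewer.get_image(n); cv2.imwrite(f"pics/{n}0.png",p["img"])
    print(n,p["vfov"],p["cx"],p["cy"],np.array(p["view"]).tolist())
    for t in ["lid","rack","holder","tin","tumbler","stand","comb"]:
        for d in spotter.spot_in(p,t)[:4]:
            print(t,round(d["conf"],2),np.round(d["location"],4),proj(p,d["location"]).round())
print(robot.read_state())
E
```

```text
side 57.34489451713482 283.9159942552429 211.2559034789199 [[-0.9999980848702266, -0.001091158700991834, 0.0016246933767280474, 0.5741630280610783], [-0.0019304318755096652, 0.6865250241195596, -0.7271036134488758, -0.05960775082982414], [-0.0003220072253077769, -0.7271053573109796, -0.6865258157425835, 1.1108621014370603], [0.0, 0.0, 0.0, 1.0]]
lid 0.97 [0.612  0.1694 0.0977] [[268. 205.]]
rack 0.91 [0.6467 0.1879 0.0487] [[254. 225.]]
rack 0.82 [0.4182 0.19   0.0564] [[348. 223.]]
rack 0.66 [0.5174 0.6    0.0611] [[318. 398.]]
holder 0.82 [ 0.5755 -0.1265  0.0637] [[284. 147.]]
tin 0.76 [ 0.5794 -0.1303  0.0879] [[282. 139.]]
tumbler 0.96 [0.7844 0.0217 0.0724] [[207. 175.]]
stand 0.83 [0.5861 0.3733 0.0711] [[278. 281.]]
comb 0.49 [0.5354 0.0211 0.0043] [[298. 194.]]
top 44.603567716812705 280.6738752713225 207.40014762700966 [[-0.013414383227812089, -0.999804565890539, 0.014521857561907117, 0.21309915255989575], [-0.9970933534041291, 0.012285859604606111, -0.07519243479954646, 0.5777201052658975], [0.07499932612980952, -0.015488307790292474, -0.9970632945815763, 1.201835372303246
[... 922 characters left out ...]
29471], [0.0, 0.0, 0.0, 1.0]]
rack 0.97 [0.5018 0.6372 0.0109] [[453. 302.]]
rack 0.65 [0.394  0.4073 0.0373] [[272. 316.]]
rack 0.6 [0.4027 0.1452 0.0541] [[104. 401.]]
{'time_s': 1.2, 'qpos': array([ 56.1976,  18.6898, -11.0345,  60.274 ,   0.    ,  82.312 ]), 'qd': array([ 0.0424, -0.013 , -0.0965, -0.0145,  0.0722,  0.0001]), 'tau': array([ -0.0003, -44.3337,  26.2758,   0.001 ,  -0.0001,   0.    ]), 'ee_pos': array([0.2421, 0.4939, 0.2313]), 'tcp_rot': array([[-0.8979,  0.4402,  0.    ],
       [ 0.4402,  0.8979,  0.    ],
       [-0.    ,  0.    , -1.    ]]), 'wrist_force': array([-0.3205,  0.1724, -0.3084]), 'moment': array([-0.0151,  0.0101, -0.0681]), 'opening': 0.08537742170783069}
```

View pics/side0.png

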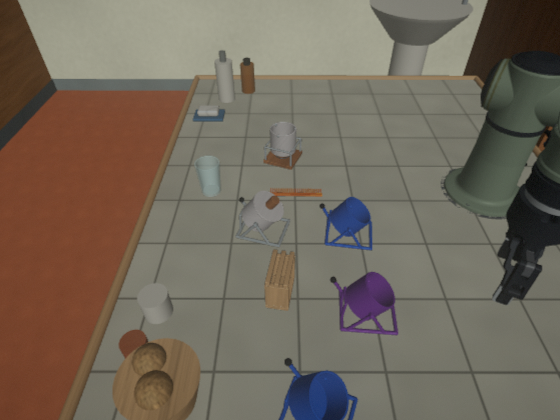

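View pics/top0.png

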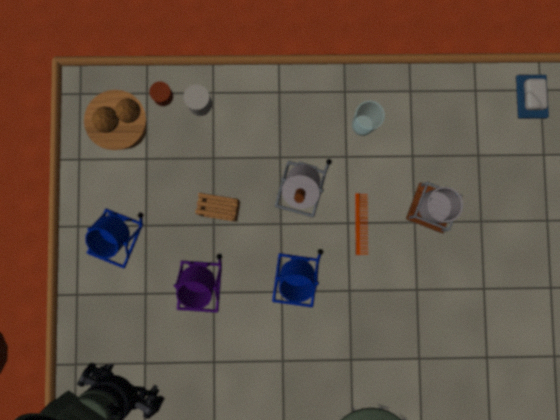

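View pics/wrist0.png

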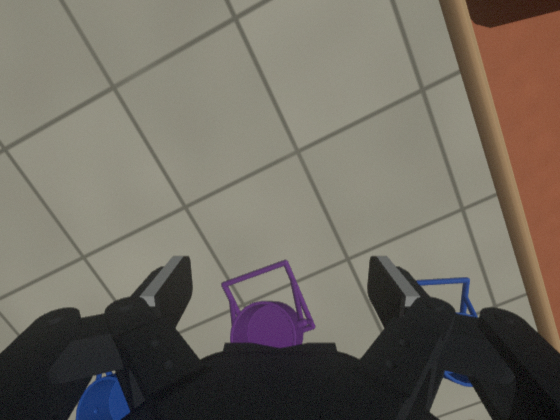

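Side view: the lid's wooden knob shows at (272,202), on the grey chrome rack at about (263,220). In the top view the same lid is at (300,190). Things that could be mistaken for the rack (top view): blue (298,280), purple (197,287) and blue (108,238), plus a loose grey cup at (197,98). The open tin in its holder is at (440,205), and the closest lookalike to it is that grey cup. The chrome rack carrying the lid fits the description; next I check it in a close crop.

```bash
python3 - <<'E'
import cv2,numpy as np
s=cv2.imread("pics/side0.png");t=cv2.imread("pics/top0.png")
a=cv2.resize(t[145:225,260:340],None,fx=5,fy=5,interpolation=2)
b=cv2.resize(t[165:245,395:475],None,fx=5,fy=5,interpolation=2)
cv2.imwrite("pics/cropt.png",np.hstack([a,b]))
a=cv2.resize(s[175:255,225:305],None,fx=5,fy=5,interpolation=2)
b=cv2.resize(s[105:185,245:325],None,fx=5,fy=5,interpolation=2)
cv2.imwrite("pics/crops.png",np.hstack([a,b]))
E
```

```text
(no output)
```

View pics/cropt.png

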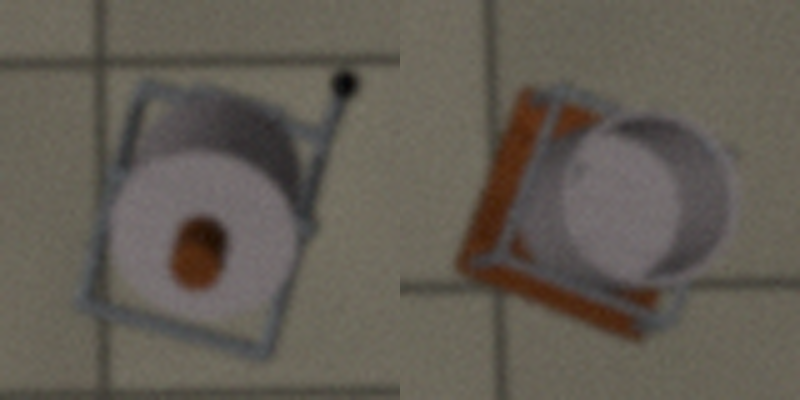

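View pics/crops.png

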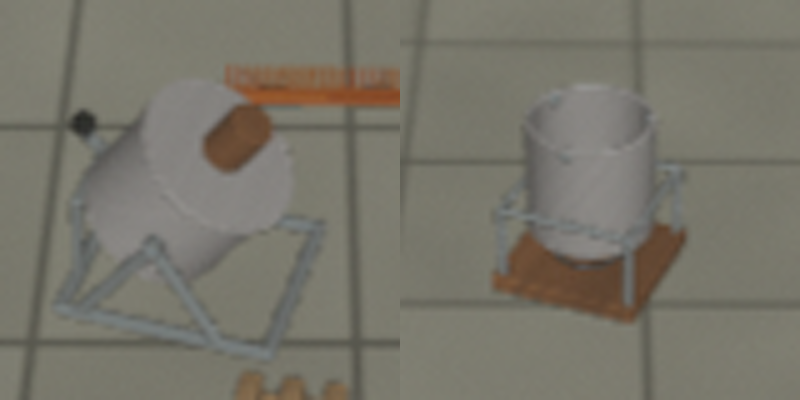

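The crop confirms it: a bare silver leaning cup with the flange and brown knob on it, and the open tin on its wooden foot with four posts. Next I fit the poses by silhouette.

```bash
cat >> h.py <<'E'
from scipy.optimize import minimize
def cyl(r0,z0,r1,z1,n=48):
    a=np.linspace(0,2*np.pi,n,endpoint=False);c=np.c_[np.cos(a),np.sin(a)]
    return np.r_[np.c_[c*r0,np.full(n,z0)],np.c_[c*r1,np.full(n,z1)]]
LID=[cyl(.043,0,.043,.005),cyl(.012,.005,.012,.035)]
TIN=[cyl(.040,0,.040,.075)]
S=8
def sil(p,parts,R,t,box):
    x0,y0,x1,y1=box; m=np.zeros(((y1-y0)*S,(x1-x0)*S),np.uint8)
    for q in parts:
        uv=(proj(p,q@R.T+t)+.5-[x0,y0])*S-.5
        cv2.fillConvexPoly(m,cv2.convexHull(np.round(uv).astype(np.int32)),1)
    return cv2.resize(m.astype(np.float32),(x1-x0,y1-y0),interpolation=cv2.INTER_AREA)
def axisR(v):
    z=v/np.linalg.norm(v);x=np.cross([0,1.,0],z);x/=np.linalg.norm(x);return np.c_[x,np.cross(z,x),z]
def lidR(yaw,tilt=np.radians(35)):  # rack yaw; lid leans to rack -x
    return axisR(np.array([-np.sin(tilt)*np.cos(yaw),-np.sin(tilt)*np.sin(yaw),np.cos(tilt)]))
def fit(obs,parts,Rf,x0,step,reg=None):
    data=[]
    for p,m in obs:
        ys,xs=np.nonzero(m);b=(max(xs.min()-12,0),max(ys.min()-12,0),min(xs.max()+13,m.shape[1]),min(ys.max()+13,m.shape[0]))
        data.append((p,m[b[1]:b[3],b[0]:b[2]].astype(float),b,m.sum()))
    def c(x):
        e=sum(np.abs(sil(p,parts,Rf(x),x[:3],b)-m).sum()/s for p,m,b,s in data)
        return e+(reg(x) if reg else 0)
    sx=np.array([x0]+[np.array(x0)+np.eye(len(x0))[i]*step[i] for i in range(len(x0))])
    best=None
    for k in range(3):
        r=minimize(c,x0,method="Nelder-Mead",options=dict(initial_simplex=sx,xatol=1e-5,fatol=1e-5,maxiter=600))
        x0=r.x; sx=np.array([x0]+[np.array(x0)+np.eye(len(x0))[i]*step[i]*(-.5)**(k+1) for i in range(len(x0))])
    return r
E
python3 - <<'E'
from h import *
np.set_printoptions(precision=4,suppress=True)
P={n:viewer.get_image(n) for n in ["side","top"]}
M={}
for n in P:
    for t in ["lid","tin"]:
        d=spotter.cut_out(P[n],t); 
        print(n,t,[(round(q["conf"],2),int(q["mask"].sum()),np.argwhere(q["mask"]).mean(0).round(1)) for q in d]); M[n,t]=d[0]["mask"] if d else None
np.savez("m0.npz",**{n+t:M[n,t] for n,t in M if M[n,t] is not None})
for sel in (["side","top"],["side"],["top"]):
    r=fit([(P[n],M[n,"lid"]) for n in sel],LID,lambda x:lidR(x[3]),[.61,.16,.09,0.2],[.015,.015,.01,.2],reg=None if len(sel)==2 else (lambda x:50*(x[2]-.087)**2*20))
    print("lid",sel,r.x,r.fun)
    r=fit([(P[n],M[n,"tin"]) for n in sel],TIN,lambda x:np.eye(3),[.575,-.16,.034],[.015,.015,.005],reg=None if len(sel)==2 else (lambda x:1000*(x[2]-.034)**2))
    print("tin",sel,r.x,r.fun)
# rack yaw from the base wires in top crop (front edge)
p=P["top"]; f=lambda a:onz(p,a[0]/5+260,a[1]/5+145,0.003)
A,B=f((82,300)),f((265,355)); e=A-B; print("front edge",A,B,np.degrees(np.arctan2(e[1],e[0]))-90)
E
```

```text
side lid [(0.69, 712, array([206.1, 267.6]))]
side tin [(0.76, 692, array([137.8, 281.8]))]
top lid [(0.91, 950, array([191.1, 300.2]))]
top tin [(0.7, 1284, array([205. , 441.1]))]
lid ['side', 'top'] [ 0.6143  0.1612  0.0843 -0.2199] 0.14662343842400946
tin ['side', 'top'] [ 0.5782 -0.1608  0.0305] 0.28959512249473285
lid ['side'] [ 0.6149  0.1633  0.0866 -0.2079] 0.039580782391705364
tin ['side'] [ 0.5816 -0.1653  0.0329] 0.2123416580930175
lid ['top'] [ 0.6127  0.1621  0.0864 -0.0648] 0.09957062787583004
tin ['top'] [ 0.577  -0.1589  0.0338] 0.061793488218735704
front edge [0.5877 0.2156 0.003 ] [0.5599 0.1274 0.003 ] -17.483212671512774
```

```bash
cat >> h.py <<'E'
from scipy.spatial.transform import Rotation as Ro
def plan(t0,R0,t1,R1,n,clo=0,rotn=None):
    rotn=rotn or n; w=Ro.from_matrix(R0.T@R1).as_rotvec(); R=R0.copy();pos=np.array(t0,float); rows=[]
    for i in range(n):
        tgt=t0+(t1-t0)*(i+1)/n
        s=np.round(R.T@(tgt-pos)*1000,1); w_=np.round(w/rotn,4) if i<rotn else np.zeros(3)
        rows.append([*map(float,s),*map(float,w_),clo]); pos=pos+R@s/1000; R=R@Ro.from_rotvec(w_).as_matrix()
    print("end",pos.round(4),"angerr",np.degrees(Ro.from_matrix(R.T@R1).magnitude()).round(2)); 
    print("["+",".join(str(r).replace(" ","") for r in rows)+"]"); return rows
def toolR(lidz,y):
    z=-lidz/np.linalg.norm(lidz); y=y-z*(y@z); y=y/np.linalg.norm(y); return np.c_[np.cross(y,z),y,z]
E
python3 - <<'E'
from h import *
s=robot.read_state(); yaw=-.27
L=lidR(yaw); z=L[:,2]; o=np.array([.6145,.162,.085]); R1=toolR(z,np.array([-np.sin(yaw),np.cos(yaw),0]))
print(R1.round(3)); t1=o+.14*z; print(t1,s["time_s"])
plan(s["ee_pos"],s["tcp_rot"],t1,R1,12)
E
```

```text
[[-0.789  0.267  0.553]
 [ 0.218  0.964 -0.153]
 [-0.574  0.    -0.819]]
[0.53710852 0.18341872 0.19968129] 1.5
end [0.5372 0.1834 0.1997] angerr 0.04
[[-33.5,-12.4,2.6,-0.0047,-0.0508,-0.015,0],[-33.1,-12.9,4.3,-0.0047,-0.0508,-0.015,0],[-32.6,-13.5,5.9,-0.0047,-0.0508,-0.015,0],[-32.1,-13.9,7.4,-0.0047,-0.0508,-0.015,0],[-31.5,-14.5,9.0,-0.0047,-0.0508,-0.015,0],[-30.7,-15.0,10.5,-0.0047,-0.0508,-0.015,0],[-30.0,-15.5,12.0,-0.0047,-0.0508,-0.015,0],[-29.0,-16.0,13.4,-0.0047,-0.0508,-0.015,0],[-28.1,-16.5,14.8,-0.0047,-0.0508,-0.015,0],[-27.1,-16.9,16.1,-0.0047,-0.0508,-0.015,0],[-26.0,-17.5,17.4,-0.0047,-0.0508,-0.015,0],[-24.8,-17.9,18.6,-0.0047,-0.0508,-0.015,0]]
```

Call:
carry_out:
  series:
    - [-33.5,-12.4,2.6,-0.0047,-0.0508,-0.015,0]
    - [-33.1,-12.9,4.3,-0.0047,-0.0508,-0.015,0]
    - [-32.6,-13.5,5.9,-0.0047,-0.0508,-0.015,0]
    - [-32.1,-13.9,7.4,-0.0047,-0.0508,-0.015,0]
    - [-31.5,-14.5,9.0,-0.0047,-0.0508,-0.015,0]
    - [-30.7,-15.0,10.5,-0.0047,-0.0508,-0.015,0]
    - [-30.0,-15.5,12.0,-0.0047,-0.0508,-0.015,0]
    - [-29.0,-16.0,13.4,-0.0047,-0.0508,-0.015,0]
    - [-28.1,-16.5,14.8,-0.0047,-0.0508,-0.015,0]
    - [-27.1,-16.9,16.1,-0.0047,-0.0508,-0.015,0]
    - [-26.0,-17.5,17.4,-0.0047,-0.0508,-0.015,0]
    - [-24.8,-17.9,18.6,-0.0047,-0.0508,-0.015,0]
  grip_force: 60

```text
time_s: 2.5
ee_pos: [0.5382, 0.1822, 0.2002]
tcp_rot: [[-0.788, 0.266, 0.556], [0.217, 0.964, -0.154], [-0.577, -0.0, -0.817]]
wrist_force: [1.8, 0.4, -0.9]
opening: 0.0853
```

```bash
python3 - <<'E'
from h import *
np.set_printoptions(precision=4,suppress=True)
p=viewer.get_image("wrist"); cv2.imwrite("pics/w1.png",p["img"])
s=robot.read_state(); print(s["time_s"],s["ee_pos"],s["tcp_rot"],s["qpos"],s["wrist_force"])
d=spotter.cut_out(p,"lid"); print([(q["conf"],q["mask"].sum()) for q in d])
if d:
    m=d[0]["mask"]; np.save("lidm1.npy",m)
    im=p["img"].copy(); im[m]=im[m]//2+np.array([0,120,0],np.uint8); cv2.imwrite("pics/w1m.png",im)
    r=fit([(p,m)],LID,lambda x:lidR(x[3]),[.6145,.162,.085,-.27],[.01,.01,.005,.1]); print(r.x,r.fun)
E
```

```text
2.55 [0.5399 0.1782 0.1993] [[-0.7847  0.2708  0.5576]
 [ 0.2191  0.9626 -0.1591]
 [-0.5799 -0.0027 -0.8147]] [ 21.6739   7.0935 -43.531    9.9536 -20.7199  31.8392] [ 1.4339 -3.1452 -0.3656]
[(0.65, np.int64(6086))]
[ 0.6147  0.1593  0.0837 -0.2241] 0.014662237101544528
```

View pics/w1.png

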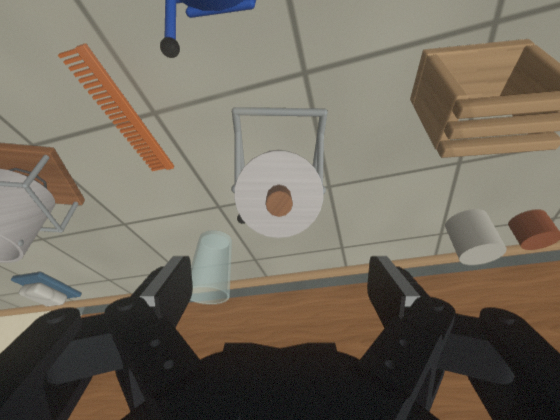

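The wrist view shows the lid face on at about (279,193), its knob at (279,203). The rack's front wire runs level from (234,111) to (326,111), so the tool's roll matches the rack's yaw. The arm was still settling, so I take one more shot.

```bash
python3 - <<'E'
from h import *
np.set_printoptions(precision=4,suppress=True)
for k in range(2):
    p=viewer.get_image("wrist")
s=robot.read_state(); print(s["time_s"],s["ee_pos"],s["tcp_rot"][:,2],s["wrist_force"])
m=spotter.cut_out(p,"lid")[0]["mask"]
for ft in (None,-.27,-.22):
    if ft is None: r=fit([(p,m)],LID,lambda x:lidR(x[3],x[4]),[.6145,.16,.085,-.25,.61],[.01,.01,.005,.05,.05])
    else: r=fit([(p,m)],LID,lambda x:lidR(ft),[.6145,.16,.085],[.01,.01,.005])
    print(r.x,r.fun)
cv2.imwrite("pics/w2.png",cv2.resize(p["img"][70:270,180:380],None,fx=3,fy=3,interpolation=2))
# V for plan
A,B=onz(p,234,110,.003),onz(p,326,110,.003);e=A-B;print(np.degrees(np.arctan2(e[1],e[0])), np.linalg.norm(e))
E
```

```text
2.7 [0.5368 0.1825 0.1992] [ 0.5516 -0.1543 -0.8197] [-0.0294  0.3342 -0.3398]
[ 0.6134  0.1597  0.0845 -0.2462  0.6127] 0.018580256952349977
[0.6135 0.1596 0.0844] 0.017995812327207678
[0.6137 0.1595 0.0842] 0.019129126687266223
-105.6744000353981 0.09552183849614485
```

View pics/w2.png

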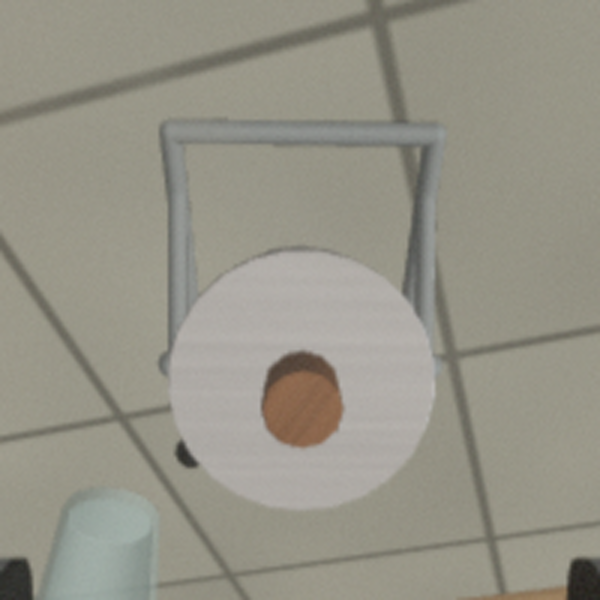

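```bash
python3 - <<'E'
from h import *
s=robot.read_state(); yaw=-.272
z=lidR(yaw)[:,2]; o=np.array([.6135,.1596,.0844]); R1=toolR(z,np.array([-np.sin(yaw),np.cos(yaw),0]))
plan(s["ee_pos"],s["tcp_rot"],o+.009*z,R1,6)
E
```

```text
end [0.6086 0.161  0.0918] angerr 0.01
[[0.1,-0.4,21.9,0.0001,-0.0001,0.0003,0],[0.0,-0.4,21.9,0.0001,-0.0001,0.0003,0],[0.1,-0.4,21.9,0.0001,-0.0001,0.0003,0],[0.0,-0.4,21.9,0.0001,-0.0001,0.0003,0],[0.1,-0.4,21.9,0.0001,-0.0001,0.0003,0],[0.0,-0.4,21.9,0.0001,-0.0001,0.0003,0]]
```

Call:
carry_out:
  series:
    - [0.1,-0.4,28,0,0,0,0]
    - [0,-0.4,28,0,0,0,0]
    - [0.1,-0.4,28,0,0,0,0]
    - [0,-0.4,22,0,0,0,0]
    - [0.1,-0.4,15,0,0,0,0]
    - [0,-0.4,7,0,0,0,0]
    - [0,0,3.4,0,0,0,0]
    - [0,0,0,0,0,0,0]
    - [0,0,0,0,0,0,0]

```text
time_s: 3.5
ee_pos: [0.609, 0.1618, 0.0927]
tcp_rot: [[-0.789, 0.266, 0.554], [0.218, 0.964, -0.153], [-0.574, 0.0, -0.819]]
wrist_force: [-0.2, -1.0, 0.2]
opening: 0.0855
```

```bash
python3 - <<'E'
from h import *
np.set_printoptions(precision=4,suppress=True)
p=viewer.get_image("wrist"); cv2.imwrite("pics/w3.png",p["img"])
q=viewer.get_image("side"); cv2.imwrite("pics/s3.png",cv2.resize(q["img"][160:270,200:340],None,fx=5,fy=5,interpolation=2))
s=robot.read_state(); print(s["time_s"],s["ee_pos"],s["tcp_rot"],s["wrist_force"])
E
```

```text
3.6 [0.6091 0.1617 0.0931] [[-0.7886  0.266   0.5543]
 [ 0.2179  0.964  -0.1526]
 [-0.575   0.0004 -0.8182]] [-0.1504 -0.5979  0.4496]
```

View pics/w3.png

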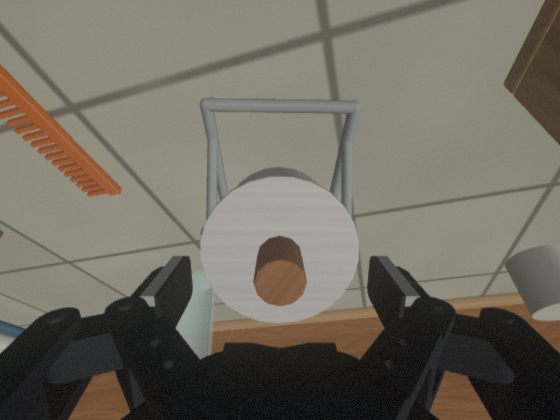

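View pics/s3.png

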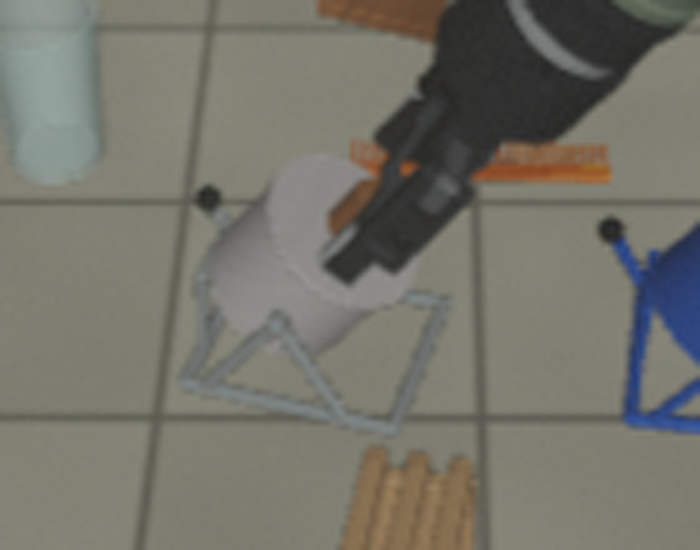

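The knob sits midway between the pads at about (280,270), and the fingertips lie just above the flange. I refit from this view before closing.

```bash
python3 - <<'E'
from h import *
np.set_printoptions(precision=4,suppress=True)
p=viewer.get_image("wrist")
s=robot.read_state(); 
m=spotter.cut_out(p,"lid")[0]["mask"]; print(m.sum())
r=fit([(p,m)],LID,lambda x:lidR(-.272),[.6135,.16,.0845],[.01,.01,.005]); print(r.x,r.fun)
print("lid in tool mm",s["tcp_rot"].T@(r.x[:3]-s["ee_pos"])*1000)
E
```

```text
18542
[0.6138 0.1596 0.0846] 0.008825403138819977
lid in tool mm [ 0.7684 -0.6771  9.8133]
```

Call:
carry_out:
  series:
    - [0.7,-0.6,1,0,0,0,0]
    - [0,0,0,0,0,0,255]
    - [0,0,0,0,0,0,255]
    - [0,0,0,0,0,0,255]
    - [0,0,0,0,0,0,255]
    - [0,0,0,0,0,0,255]
    - [0,0,0,0,0,0,255]
    - [0,0,0,0,0,0,255]
    - [0,0,0,0,0,0,255]
  grip_force: 60

```text
time_s: 4.45
ee_pos: [0.6088, 0.1607, 0.0909]
tcp_rot: [[-0.789, 0.266, 0.553], [0.218, 0.964, -0.153], [-0.574, 0.0, -0.819]]
wrist_force: [-1.7, 1.7, 3.9]
opening: 0.0225
```

Call:
carry_out:
  series:
    - [0,0,-3,0,0,0,255]
    - [0,0,-5,0,0,0,255]
    - [0,0,-8,0,0,0,255]
    - [0,0,-12,0,0,0,255]
    - [0,0,-16,0,0,0,255]
    - [0,0,-20,0,0,0,255]
    - [0,0,-20,0,0,0,255]
    - [0,0,-16,0,0,0,255]
    - [0,0,-8,0,0,0,255]
    - [0,0,0,0,0,0,255]

```text
time_s: 5.28
ee_pos: [0.5488, 0.1775, 0.181]
tcp_rot: [[-0.788, 0.266, 0.555], [0.218, 0.964, -0.152], [-0.576, 0.001, -0.818]]
wrist_force: [-0.1, 0.5, -1.8]
opening: 0.022
```

```bash
python3 - <<'E'
from h import *
np.set_printoptions(precision=4,suppress=True)
p=viewer.get_image("wrist"); cv2.imwrite("pics/w4.png",p["img"])
s=robot.read_state(); print(s["time_s"],s["ee_pos"],s["wrist_force"],s["moment"],s["opening"])
d=spotter.cut_out(p,"lid"); print([(q["conf"],q["mask"].sum()) for q in d])
E
```

```text
5.3333 [0.549  0.1773 0.18  ] [ 0.1497 -0.0922 -1.0826] [ 0.1571  0.5892 -0.012 ] 0.022731485233203463
[(0.6, np.int64(14098))]
```

View pics/w4.png

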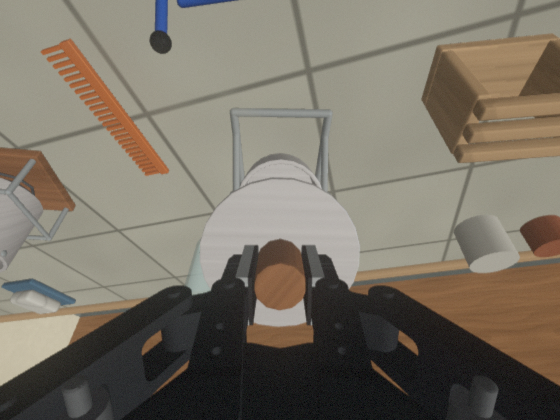

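The lid is held between the pads, with the knob at (281,275). The bare cup shows behind it at about (280,170). Next: turn upright and go beside the tin for a look.

```bash
python3 - <<'E'
from h import *
s=robot.read_state(); yaw=-.272
R1=toolR(np.array([0,0,1.]),np.array([-np.sin(yaw),np.cos(yaw),0]))
plan(s["ee_pos"],s["tcp_rot"],np.array([.62,-.03,.215]),R1,11,255)
E
```

```text
end [ 0.62  -0.03   0.215] angerr 0.02
[[-11.1,-16.4,3.8,0.0,0.0556,0.0002,255],[-11.2,-16.4,3.2,0.0,0.0556,0.0002,255],[-11.5,-16.4,2.5,0.0,0.0556,0.0002,255],[-11.5,-16.4,1.9,0.0,0.0556,0.0002,255],[-11.7,-16.4,1.3,0.0,0.0556,0.0002,255],[-11.7,-16.4,0.6,0.0,0.0556,0.0002,255],[-11.7,-16.4,-0.1,0.0,0.0556,0.0002,255],[-11.7,-16.4,-0.7,0.0,0.0556,0.0002,255],[-11.6,-16.4,-1.3,0.0,0.0556,0.0002,255],[-11.6,-16.4,-2.0,0.0,0.0556,0.0002,255],[-11.4,-16.4,-2.6,0.0,0.0556,0.0002,255]]
```

Call:
carry_out:
  series:
    - [-11.1,-16.4,3.8,0,0.0556,0.0002,255]
    - [-11.2,-16.4,3.2,0,0.0556,0.0002,255]
    - [-11.5,-16.4,2.5,0,0.0556,0.0002,255]
    - [-11.5,-16.4,1.9,0,0.0556,0.0002,255]
    - [-11.7,-16.4,1.3,0,0.0556,0.0002,255]
    - [-11.7,-16.4,0.6,0,0.0556,0.0002,255]
    - [-11.7,-16.4,-0.1,0,0.0556,0.0002,255]
    - [-11.7,-16.4,-0.7,0,0.0556,0.0002,255]
    - [-11.6,-16.4,-1.3,0,0.0556,0.0002,255]
    - [-11.6,-16.4,-2,0,0.0556,0.0002,255]
    - [-11.4,-16.4,-2.6,0,0.0556,0.0002,255]
    - [0,0,0,0,0,0,255]

```text
time_s: 6.38
ee_pos: [0.6227, -0.035, 0.2128]
tcp_rot: [[-0.962, 0.274, -0.003], [0.274, 0.962, -0.001], [0.002, -0.002, -1.0]]
wrist_force: [0.6, -0.2, -1.5]
opening: 0.0222
```

Call:
carry_out:
  series:
    - [0,0,0,0,0,0,255]
    - [0,0,0,0,0,0,255]

```text
time_s: 6.55
ee_pos: [0.6195, -0.0301, 0.2131]
tcp_rot: [[-0.963, 0.269, -0.002], [0.269, 0.963, 0.001], [0.002, 0.0, -1.0]]
wrist_force: [-0.3, 1.0, -2.1]
opening: 0.022
```

```bash
python3 - <<'E'
from h import *
np.set_printoptions(precision=4,suppress=True)
p=viewer.get_image("wrist"); cv2.imwrite("pics/w5.png",p["img"])
s=robot.read_state(); print(s["time_s"],s["ee_pos"],s["tcp_rot"],s["wrist_force"],s["moment"],s["opening"],s["qpos"])
for t in ("lid","tin"):
    d=spotter.cut_out(p,t); print(t,[(q["conf"],q["mask"].sum(),np.argwhere(q["mask"]).mean(0)) for q in d])
    if d: np.save(t+"5.npy",d[0]["mask"])
m=np.load("tin5.npy")
r=fit([(p,m)],TIN,lambda x:np.eye(3),[.579,-.162,.034],[.01,.01,.003]); print(r.x,r.fun)
r=fit([(p,m)],TIN,lambda x:np.eye(3),[.579,-.162,.034],[.01,.01,.0],reg=lambda x:1e3*(x[2]-.034)**2); print(r.x,r.fun)
E
```

```text
6.6 [ 0.6192 -0.0295  0.2136] [[-0.9633  0.2685 -0.0018]
 [ 0.2685  0.9633  0.0007]
 [ 0.0019  0.0002 -1.    ]] [-0.0426  0.3471 -1.0104] [-0.0473  0.0196  0.0477] 0.02241350403285969 [-9.5534 26.8685 -1.2541 61.9867  0.0237  6.0206]
lid [(0.97, np.int64(14397), array([241.5991, 279.2104]))]
tin [(0.74, np.int64(8459), array([194.4391, 130.8665])), (0.24, np.int64(11591), array([188.375 , 143.3129]))]
[ 0.5779 -0.1614  0.033 ] 0.03990572171651496
[ 0.5777 -0.1608  0.034 ] 0.04130955195649604
```

View pics/w5.png

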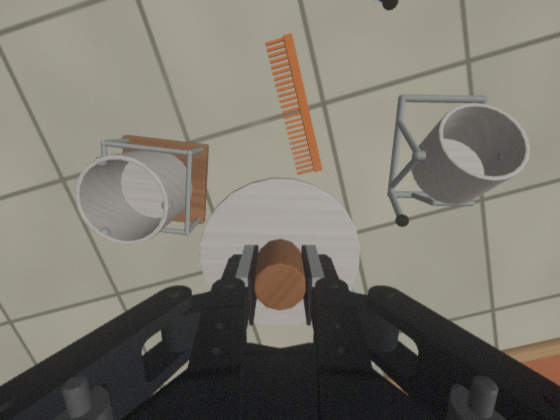

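The wrist view shows the tin's rim as a clear ellipse around (126,199), the lid at (280,240), and the bare cup of the rack at (480,145). I check both fits by overlay.

```bash
cat > lidtilt.py <<'E'
from h import *
def edgefit(p,s,img,verb=True):
    """lid held: fit flange top/bottom outline rows<~ fingers, subpixel edges along normals"""
    from scipy.optimize import least_squares
    g=cv2.GaussianBlur(img,(3,3),0).astype(np.float32)
    T=s["tcp_rot"];t=s["ee_pos"]
    a=np.linspace(0,2*np.pi,360,endpoint=False)
    def outline(x):
        R=T@np.diag([1.,-1,-1])@Ro.from_rotvec([x[3],x[4],0]).as_matrix(); o=t+T@(np.array(x[:3]))
        pts=np.r_[proj(p,np.c_[.043*np.cos(a),.043*np.sin(a),0*a]@R.T+o),proj(p,np.c_[.043*np.cos(a),.043*np.sin(a),0*a+.005]@R.T+o)]
        return cv2.convexHull(pts.astype(np.float32))[:,0]
    return outline
E
python3 - <<'E'
from h import *
from lidtilt import edgefit
np.set_printoptions(precision=4,suppress=True)
p=viewer.get_image("wrist"); s=robot.read_state(); im=cv2.imread("pics/w5.png")
big=cv2.resize(im,None,fx=4,fy=4,interpolation=2)
a=np.linspace(0,2*np.pi,120)
def draw(P,c):
    uv=(proj(p,P)+.5)*4-.5; cv2.polylines(big,[np.round(uv).astype(np.int32)],True,c,1)
o=np.array([.5777,-.1611,.109])
draw(o+np.c_[.04*np.cos(a),.04*np.sin(a),0*a],(0,0,255)); draw(o+np.c_[.036*np.cos(a),.036*np.sin(a),0*a],(0,255,0))
out=edgefit(p,s,im)([0,0,.0088,0,0]); cv2.polylines(big,[np.round((out+.5)*4-.5).astype(np.int32)],True,(255,0,0),1)
cv2.imwrite("pics/o5a.png",big[580:1000,280:860]); cv2.imwrite("pics/o5b.png",big[680:1270,760:1480])
E
```

```text
(no output)
```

View pics/o5a.png

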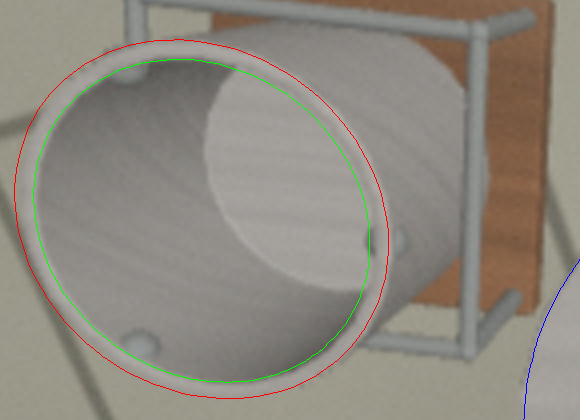

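View pics/o5b.png

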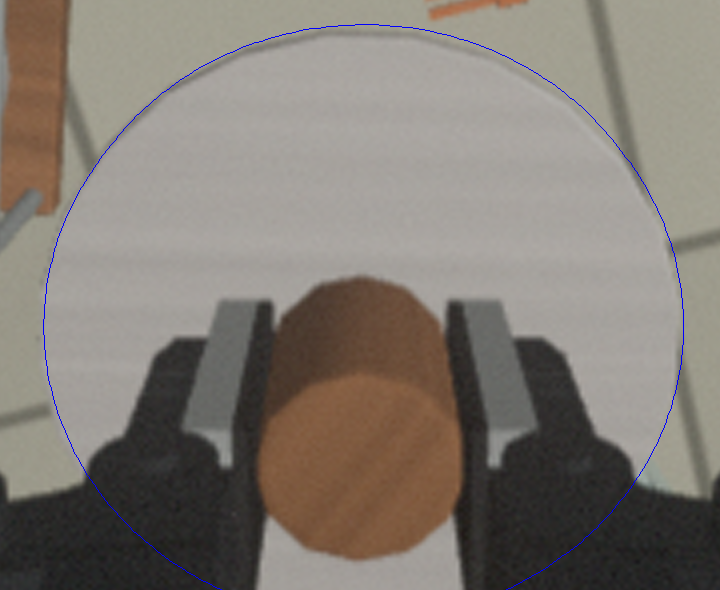

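```bash
cat > held.py <<'E'
from h import *
def held(p,s,x0=(0,0,.0088,0,0)):
    im=p["img"].astype(int); b,g,r=im[...,0],im[...,1],im[...,2]
    u=spotter.cut_out(p,"lid")[0]["mask"]
    box=(180,150,380,340); x0b,y0b,x1b,y1b=box; sl=np.s_[y0b:y1b,x0b:x1b]
    brown=((r-b)>35)&u
    dark=(im.max(2)<105)&~(r-b>30)
    k=np.ones((5,5),np.uint8); dk=cv2.dilate(cv2.morphologyEx(dark.astype(np.uint8),cv2.MORPH_OPEN,np.ones((3,3),np.uint8)),k)>0
    # gripper: large connected dark component(s)
    n,l,st,_=cv2.connectedComponentsWithStats(dk.astype(np.uint8)); big=np.isin(l,[i for i in range(1,n) if st[i,4]>400])
    gray=cv2.dilate(((im.max(2)<150)&(np.ptp(im,axis=2)<25)).astype(np.uint8),k)>0
    rows=np.arange(420)[:,None]; valF=~big&(rows<255)&~((rows>235)&gray)&np.ones((420,560),bool); 
    cols=np.arange(560)[None]
    valF&=~((rows>=240)&(cols>215)&(cols<345))
    valK=~big&(rows<318)&(cols>235)&(cols<330)
    T=s["tcp_rot"];t=s["ee_pos"]
    def pose(x): return T@np.diag([1.,-1,-1])@Ro.from_rotvec([x[3],x[4],0]).as_matrix(), t+T@np.array(x[:3])
    def c(x):
        R,o=pose(x); F=sil(p,LID,R,o,box); Kn=sil(p,LID[1:],R,o,box)
        return (np.abs(F-u[sl])*valF[sl]).sum()+(np.abs(Kn-brown[sl])*valK[sl]).sum()
    x=np.array(x0,float); st=np.array([.002,.002,.002,.03,.03])
    for k_ in range(4):
        sx=np.array([x]+[x+np.eye(5)[i]*st[i]*(-.6)**k_ for i in range(5)])
        x=minimize(c,x,method="Nelder-Mead",options=dict(initial_simplex=sx,maxiter=400,xatol=1e-5,fatol=.1)).x
    R,o=pose(x); return x,c(x),R,o,(u,brown,valF,valK)
E
python3 - <<'E'
from held import *
np.set_printoptions(precision=4,suppress=True)
p=viewer.get_image("wrist"); s=robot.read_state()
x,f,R,o,(u,br,vF,vK)=held(p,s); print(x*[1e3,1e3,1e3,57.3,57.3],f,"lid z",R[:,2],"o",o,s["ee_pos"])
v=p["img"].copy(); v[u]=v[u]//2+np.array([0,100,0],np.uint8); v[br]=[0,0,255]; v[~(vF|vK)]//=2
big=cv2.resize(v[140:350,170:390],None,fx=3,fy=3); cv2.imwrite("pics/h.png",big)
E
```

```text
[-0.5414 -0.5597  8.1717  0.4633  1.6997] 335.14062 lid z [-0.0265  0.0154  0.9995] o [ 0.6199 -0.0297  0.2069] [ 0.6195 -0.029   0.2151]
```

View pics/h.png

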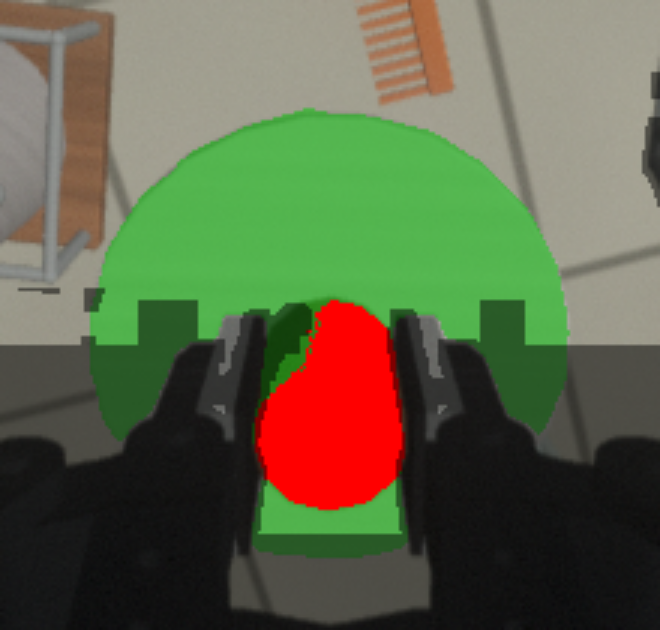

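```bash
sed -i 's/brown=((r-b)>35)&u/brown=cv2.morphologyEx(((r>1.22*b)\&u).astype(np.uint8),cv2.MORPH_CLOSE,np.ones((5,5),np.uint8))>0/; s/&~(r-b>30)$/\&~(r>1.2*b)/' held.py
python3 - <<'E'
from held import *
np.set_printoptions(precision=4,suppress=True)
p=viewer.get_image("wrist"); s=robot.read_state()
x,f,R,o,(u,br,vF,vK)=held(p,s); print(x*[1e3,1e3,1e3,57.3,57.3],f,"lid z",R[:,2],"o",o,s["ee_pos"],s["time_s"])
v=p["img"].copy(); v[u]=v[u]//2+np.array([0,100,0],np.uint8); v[br]=[0,0,255]; v[~(vF|vK)]//=2
a=np.linspace(0,2*np.pi,100)
big=cv2.resize(v[140:350,170:390],None,fx=3,fy=3)
for q in (cyl(.043,0,.043,.005),LID[1]):
    for h in (q[:48],q[48:]):
        cv2.polylines(big,[np.round((proj(p,h@R.T+o)+.5-[170,140])*3).astype(np.int32)],True,(255,0,0),1)
cv2.imwrite("pics/h2.png",big)
E
```

```text
[-0.6528 -0.3331  6.265  -0.5976  3.8295] 227.48438 lid z [-0.0675  0.0077  0.9977] o [ 0.6203 -0.0297  0.209 ] [ 0.6198 -0.0293  0.2153] 6.9
```

View pics/h2.png

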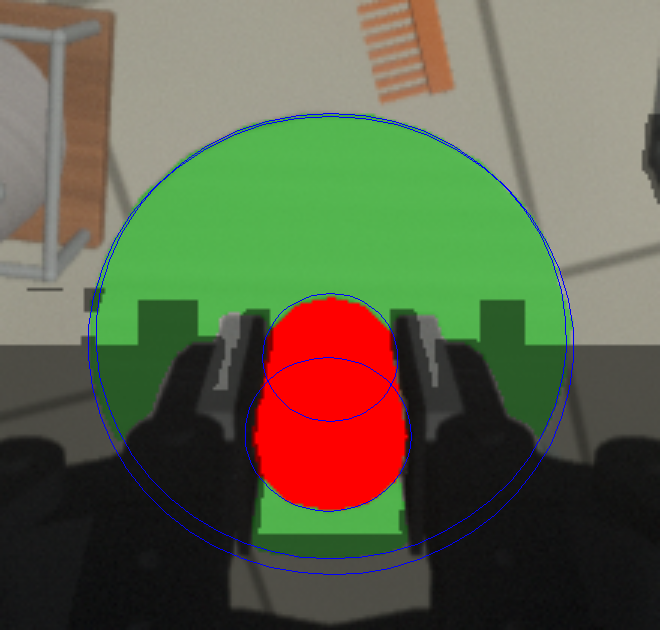

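```bash
sed -i 's/    valK=~big/    valF|=~big\&(rows>311)\&(rows<338)\&(cols>262)\&(cols<298)\n    valK=~big/; s/F=sil(p,LID,R,o,box); Kn=sil(p,LID\[1:\],R,o,box)/F=sil(p,[LID[0],KN],R,o,box); Kn=sil(p,[KN],R,o,box)/; s/^def held/KN=cyl(.0113,.005,.0113,.035)\ndef held/' held.py
python3 - <<'E'
from held import *
np.set_printoptions(precision=4,suppress=True)
p=viewer.get_image("wrist"); s=robot.read_state()
x,f,R,o,(u,br,vF,vK)=held(p,s); print(x*[1e3,1e3,1e3,57.3,57.3],f,"lid z",R[:,2],"o",o,s["ee_pos"],s["time_s"])
x2=held(p,s,(0,0,.009,.02,-.03)); print(x2[0]*[1e3,1e3,1e3,57.3,57.3],x2[1])
big=cv2.resize(p["img"][140:350,170:390],None,fx=3,fy=3)
for q in (cyl(.043,0,.043,.005),KN):
    for h in (q[:48],q[48:]):
        cv2.polylines(big,[np.round((proj(p,h@R.T+o)+.5-[170,140])*3).astype(np.int32)],True,(255,0,0),1)
cv2.imwrite("pics/h3.png",big)
E
```

```text
[-0.576  -0.6541  7.9241  0.8417 -0.3615] 173.125 lid z [0.0096 0.0123 0.9999] o [ 0.6203 -0.0303  0.2073] [ 0.62   -0.0295  0.2153] 7.0
[-0.6477 -0.6202  8.0223  0.888  -0.3318] 174.46875
```

View pics/h3.png

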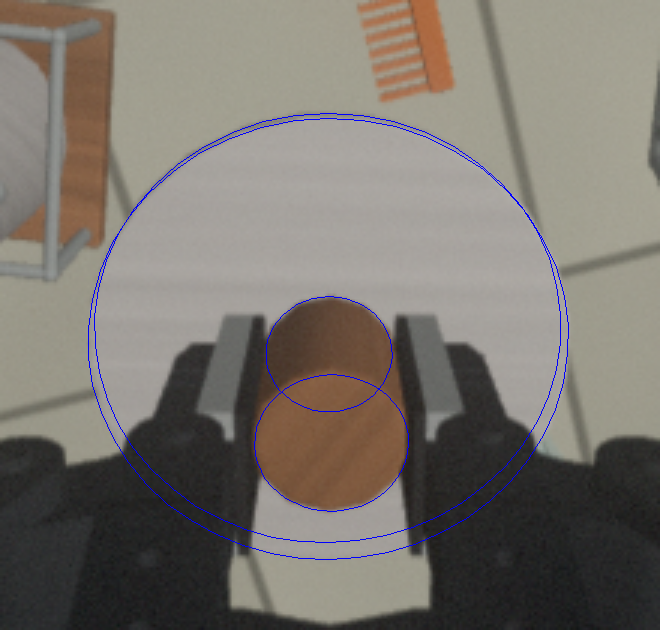

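The fit now lies on all the outlines. The lid is held level to about 1°, and its origin is 8 mm below the TCP. Next, move above the tin.

```bash
python3 - <<'E'
from h import *
s=robot.read_state(); yaw=-.272
R1=toolR(np.array([0,0,1.]),np.array([-np.sin(yaw),np.cos(yaw),0]))
print(s["ee_pos"]);plan(s["ee_pos"],s["tcp_rot"],s["ee_pos"]+np.array([-.0423,-.1305,-.055]),R1,8,255)
E
```

```text
[ 0.6200265  -0.02972625  0.21514697]
end [ 0.5777 -0.1602  0.1601] angerr 0.02
[[0.7,-17.1,6.9,0.0,0.0,0.0,255],[0.7,-17.2,6.8,0.0,0.0,0.0,255],[0.7,-17.1,6.9,0.0,0.0,0.0,255],[0.8,-17.1,6.9,0.0,0.0,0.0,255],[0.7,-17.2,6.8,0.0,0.0,0.0,255],[0.7,-17.1,6.9,0.0,0.0,0.0,255],[0.7,-17.1,6.9,0.0,0.0,0.0,255],[0.7,-17.2,6.9,0.0,0.0,0.0,255]]
```

Call:
carry_out:
  series:
    - [0.7,-12,4,0,0,0,255]
    - [0.7,-17,6,0,0,0,255]
    - [0.7,-20,7,0,0,0,255]
    - [0.7,-20,7,0,0,0,255]
    - [0.7,-20,7,0,0,0,255]
    - [0.7,-18,7,0,0,0,255]
    - [0.7,-15,7,0,0,0,255]
    - [0.7,-10,6,0,0,0,255]
    - [0.1,-5.1,4,0,0,0,255]
    - [0,0,0,0,0,0,255]
    - [0,0,0,0,0,0,255]
    - [0,0,0,0,0,0,255]

```text
time_s: 8.1
ee_pos: [0.5781, -0.1599, 0.1602]
tcp_rot: [[-0.963, 0.268, 0.0], [0.268, 0.963, 0.0], [-0.0, 0.001, -1.0]]
wrist_force: [0.9, 0.7, -2.3]
opening: 0.0221
```

```bash
python3 - <<'E'
from held import *
np.set_printoptions(precision=4,suppress=True)
s=robot.read_state(); print(s["time_s"],s["ee_pos"],s["tcp_rot"][:,2],s["wrist_force"],s["moment"],s["opening"])
V=[]
for n in ("side","top","wrist"):
    p=viewer.get_image(n); V.append(p)
q=V[0]; b=cv2.resize(q["img"][95:185,230:340],None,fx=6,fy=6,interpolation=2); cv2.imwrite("pics/s6.png",b)
cv2.imwrite("pics/w6.png",V[2]["img"])
E
```

```text
8.1 [ 0.5781 -0.1599  0.1602] [ 0.0005  0.0004 -1.    ] [ 0.8745  0.7236 -2.3266] [ 0.0521 -0.0128 -0.0438] 0.02213657217262836
```

View pics/s6.png

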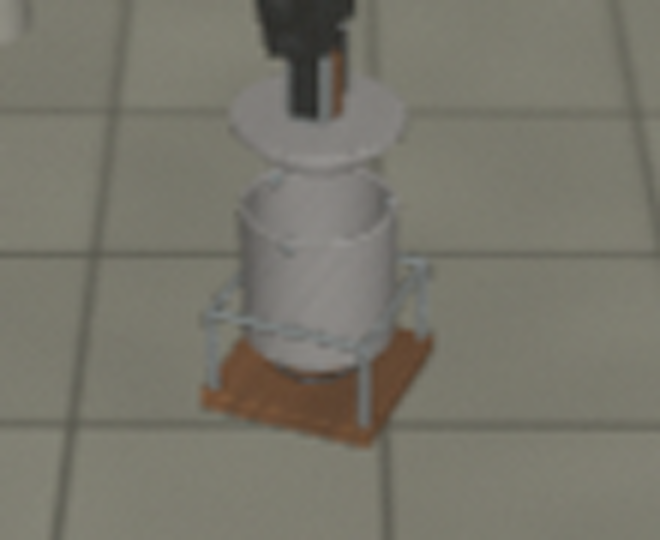

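View pics/w6.png

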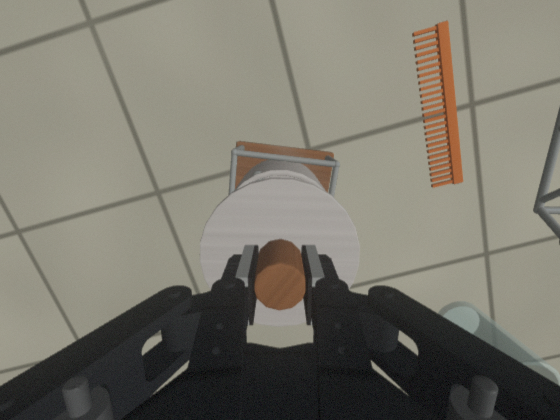

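Side view: the lid centre (crop x 318) is above the tin's rim centre (crop x 318). I compare the visible rim arc in the wrist view with the prediction.

```bash
python3 - <<'E'
from held import *
np.set_printoptions(precision=4,suppress=True)
p=viewer.get_image("wrist"); s=robot.read_state(); print(s["ee_pos"],s["wrist_force"],s["time_s"])
im=p["img"]; big=cv2.resize(im[140:240,210:350],None,fx=5,fy=5,interpolation=2)
a=np.linspace(0,2*np.pi,120)
o=np.array([.578,-.1608,.109])
for r,c in((.04,(0,0,255)),(.036,(0,255,0))):
    cv2.polylines(big,[np.round((proj(p,o+np.c_[r*np.cos(a),r*np.sin(a),0*a])+.5-[210,140])*5-.5).astype(np.int32)],True,c,1)
cv2.imwrite("pics/o6.png",big)
x,f,R,ol,_=held(p,s); print(x*[1e3,1e3,1e3,57.3,57.3],f,R[:,2],ol)
E
```

```text
[ 0.5781 -0.1599  0.1602] [ 0.6069 -0.4289 -0.2592] 8.3
[-0.4337 -0.4369  7.4139  0.5198 -0.3466] 154.6875 [0.0078 0.007  0.9999] [ 0.5784 -0.1604  0.1528]
```

View pics/o6.png

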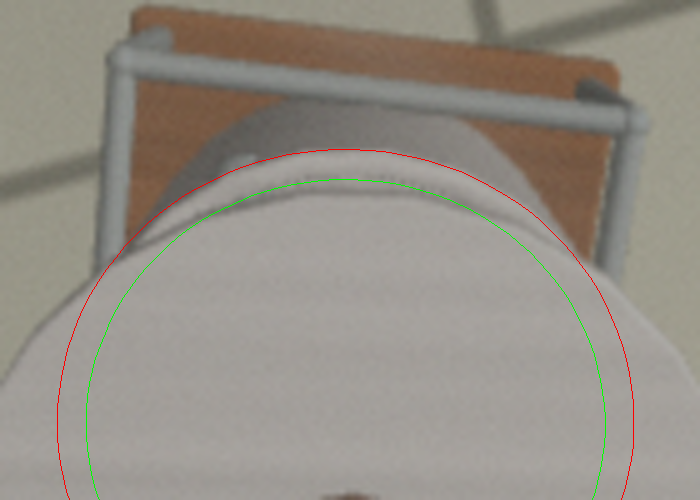

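Call:
carry_out:
  series:
    - [0,0,6,0,0,0,255]
    - [0,0,8,0,0,0,255]
    - [0,0,8,0,0,0,255]
    - [0,0,6,0,0,0,255]
    - [0,0,4,0,0,0,255]
    - [0,0,2,0,0,0,255]
    - [0,0,1,0,0,0,255]
    - [0,0,0,0,0,0,255]
    - [0,0,0,0,0,0,255]
  grip_force: 80

```text
time_s: 9.1
ee_pos: [0.5779, -0.1606, 0.1251]
tcp_rot: [[-0.963, 0.269, 0.0], [0.269, 0.963, 0.0], [-0.0, 0.0, -1.0]]
wrist_force: [-0.0, -1.1, -1.5]
opening: 0.0223
```

Call:
carry_out:
  series:
    - [0,0,1,0,0,0,255]
    - [0,0,1,0,0,0,255]
    - [0,0,1,0,0,0,255]
    - [0,0,1,0,0,0,255]
    - [0,0,0,0,0,0,255]
    - [0,0,0,0,0,0,255]

```text
time_s: 9.6
ee_pos: [0.5779, -0.1604, 0.1211]
tcp_rot: [[-0.963, 0.269, 0.0], [0.269, 0.963, 0.0], [-0.0, 0.0, -1.0]]
wrist_force: [0.4, -0.1, 1.5]
opening: 0.0222
```

Contact came at about the expected height. I go on in small steps.

Call:
carry_out:
  series:
    - [0,0,1,0,0,0,255]
    - [0,0,1,0,0,0,255]
    - [0,0,1,0,0,0,255]
    - [0,0,1,0,0,0,255]
    - [0,0,0,0,0,0,255]
    - [0,0,0,0,0,0,255]

```text
time_s: 10.1
ee_pos: [0.5779, -0.1604, 0.117]
tcp_rot: [[-0.963, 0.269, 0.0], [0.269, 0.963, 0.0], [-0.0, 0.0, -1.0]]
wrist_force: [0.5, 1.2, 3.9]
opening: 0.0219
```

Call:
carry_out:
  series:
    - [0,0,1,0,0,0,255]
    - [0,0,1,0,0,0,255]
    - [0,0,1,0,0,0,255]
    - [0,0,1,0,0,0,255]
    - [0,0,0,0,0,0,255]
    - [0,0,0,0,0,0,255]

```text
time_s: 10.6
ee_pos: [0.5779, -0.1603, 0.113]
tcp_rot: [[-0.963, 0.269, 0.0], [0.269, 0.963, 0.0], [-0.0, 0.001, -1.0]]
wrist_force: [-0.4, 2.2, 4.6]
opening: 0.022
```

Call:
carry_out:
  series:
    - [0,0,1,0,0,0,255]
    - [0,0,1,0,0,0,255]
    - [0,0,1,0,0,0,255]
    - [0,0,0,0,0,0,255]
    - [0,0,0,0,0,0,255]

```text
time_s: 11.02
ee_pos: [0.578, -0.1604, 0.1102]
tcp_rot: [[-0.963, 0.269, 0.001], [0.269, 0.963, 0.0], [-0.0, 0.0, -1.0]]
wrist_force: [-0.6, 1.1, 6.1]
opening: 0.0217
```

Call:
carry_out:
  series:
    - [0,0,1,0,0,0,255]
    - [0,0,1,0,0,0,255]
    - [0,0,1,0,0,0,255]
    - [0,0,0,0,0,0,255]
    - [0,0,0,0,0,0,255]

```text
time_s: 11.43
ee_pos: [0.578, -0.1607, 0.1072]
tcp_rot: [[-0.963, 0.269, 0.001], [0.269, 0.963, -0.0], [-0.001, 0.0, -1.0]]
wrist_force: [-0.6, 0.5, 6.4]
opening: 0.0217
```

```bash
python3 - <<'E'
from held import *
np.set_printoptions(precision=4,suppress=True)
F=[];M=[]
for n in ("wrist","side","wrist","side"):
    p=viewer.get_image(n); s=robot.read_state(); F.append(s["wrist_force"]);M.append(s["moment"])
    if n=="side": q=p
    else: w=p
print(np.mean(F,0),np.mean(M,0),s["ee_pos"],s["time_s"])
cv2.imwrite("pics/s7.png",cv2.resize(q["img"][95:185,230:340],None,fx=6,fy=6,interpolation=2))
x,f,R,ol,_=held(w,s); print(x*[1e3,1e3,1e3,57.3,57.3],f,R[:,2],ol)
E
```

```text
[-0.6078  0.7763  5.6488] [0.3034 0.047  0.0428] [ 0.578  -0.1607  0.1072] 11.6333
[-0.7101 -0.5298  7.9315  0.0193 -0.2935] 153.98438 [ 0.0045 -0.0011  1.    ] [ 0.5785 -0.1614  0.0992]
```

View pics/s7.png

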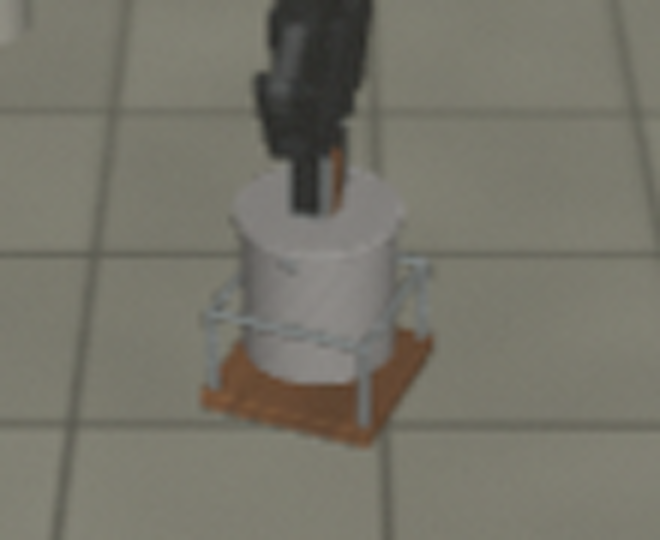

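Call:
carry_out:
  series:
    - [0,0,1,0,0,0,255]
    - [0,0,1,0,0,0,255]
    - [0,0,1,0,0,0,255]
    - [0,0,0,0,0,0,255]
    - [0,0,0,0,0,0,255]

```text
time_s: 12.1
ee_pos: [0.578, -0.1607, 0.1044]
tcp_rot: [[-0.963, 0.269, 0.001], [0.269, 0.963, 0.0], [-0.001, 0.0, -1.0]]
wrist_force: [-1.5, 0.4, 7.2]
opening: 0.0216
```

Call:
carry_out:
  series:
    - [0,0,1,0,0,0,255]
    - [0,0,1,0,0,0,255]
    - [0,0,1,0,0,0,255]
    - [0,0,0,0,0,0,255]
    - [0,0,0,0,0,0,255]

```text
time_s: 12.52
ee_pos: [0.578, -0.1607, 0.1016]
tcp_rot: [[-0.963, 0.269, 0.001], [0.269, 0.963, 0.0], [-0.001, 0.0, -1.0]]
wrist_force: [-2.1, 0.5, 8.9]
opening: 0.0221
```

Call:
carry_out:
  series:
    - [0,0,1,0,0,0,255]
    - [0,0,1,0,0,0,255]
    - [0,0,0,0,0,0,255]
    - [0,0,0,0,0,0,255]
    - [0,0,0,0,0,0,255]

```text
time_s: 12.93
ee_pos: [0.578, -0.1607, 0.0998]
tcp_rot: [[-0.963, 0.269, 0.001], [0.269, 0.963, -0.0], [-0.001, 0.0, -1.0]]
wrist_force: [-1.6, 1.5, 9.5]
opening: 0.0216
```

```bash
cat > chk.py <<'E'
from held import *
import sys
np.set_printoptions(precision=4,suppress=True)
F=[];M=[]
for n in ("wrist","side","wrist","side"):
    p=viewer.get_image(n); s=robot.read_state(); F.append(s["wrist_force"]);M.append(s["moment"])
    if n=="side": q=p
    else: w=p
print(np.mean(F,0),np.mean(M,0),s["ee_pos"],s["time_s"])
cv2.imwrite(f"pics/s{sys.argv[1]}.png",cv2.resize(q["img"][95:185,230:340],None,fx=6,fy=6,interpolation=2))
cv2.imwrite(f"pics/w{sys.argv[1]}.png",cv2.resize(w["img"][110:260,180:380],None,fx=4,fy=4,interpolation=2))
E
python3 chk.py 8
```

```text
[-2.1578  1.1684 10.2347] [0.4726 0.3283 0.0383] [ 0.578  -0.1607  0.0999] 13.1333
```

View pics/s8.png

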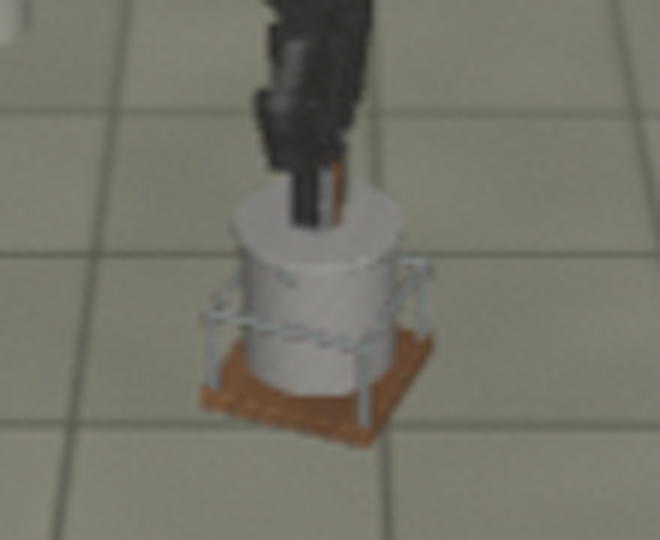

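View pics/w8.png

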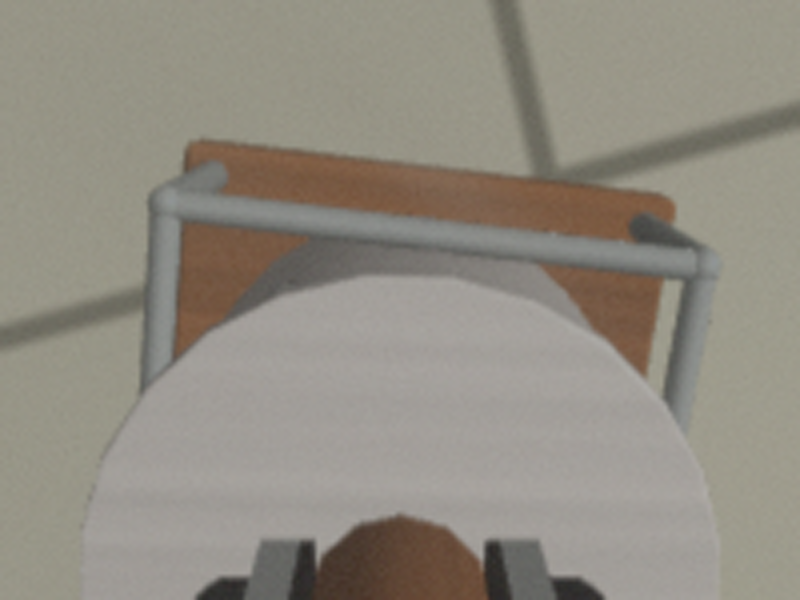

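Call:
carry_out:
  series:
    - [0.3,0,1,0,0,0,255]
    - [0.2,0,1,0,0,0,255]
    - [0,0,0,0,0,0,255]
    - [0,0,0,0,0,0,255]
    - [0,0,0,0,0,0,255]

```text
time_s: 13.55
ee_pos: [0.578, -0.1607, 0.0982]
tcp_rot: [[-0.963, 0.269, 0.002], [0.269, 0.963, -0.0], [-0.002, 0.0, -1.0]]
wrist_force: [-2.4, 1.4, 10.7]
opening: 0.0218
```

Call:
carry_out:
  series:
    - [0,0,1,0,0,0,255]
    - [0,0,0.5,0,0,0,255]
    - [0,0,0,0,0,0,255]
    - [0,0,0,0,0,0,255]

```text
time_s: 13.88
ee_pos: [0.578, -0.1607, 0.0968]
tcp_rot: [[-0.963, 0.269, 0.002], [0.269, 0.963, -0.0], [-0.002, 0.0, -1.0]]
wrist_force: [-1.5, 0.9, 12.5]
opening: 0.022
```

```bash
python3 chk.py 9
```

```text
[-1.7303  0.9518 12.0045] [0.5146 0.3403 0.0435] [ 0.578  -0.1607  0.0968] 14.0833
```

View pics/s9.png

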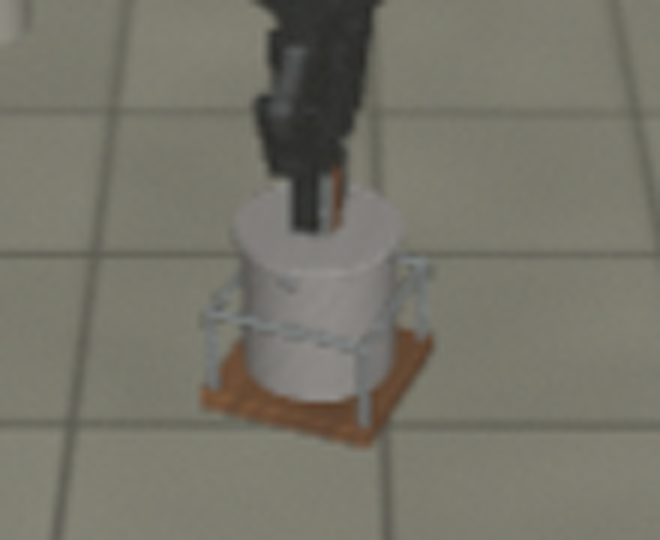

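Call:
carry_out:
  series:
    - [0,0,1,0,0,0,255]
    - [0,0,0.5,0,0,0,255]
    - [0,0,0,0,0,0,255]
    - [0,0,0,0,0,0,255]

```text
time_s: 14.42
ee_pos: [0.578, -0.1607, 0.0954]
tcp_rot: [[-0.963, 0.269, 0.002], [0.269, 0.963, -0.0], [-0.002, 0.0, -1.0]]
wrist_force: [-1.6, 0.8, 13.1]
opening: 0.0217
```

Call:
carry_out:
  series:
    - [0,0,-1,0,0,0,255]
    - [0,0,-2,0,0,0,255]
    - [0,0,-2,0,0,0,255]
    - [0,0,-2,0,0,0,255]
    - [0,0,-2,0,0,0,255]
    - [0,0,-2,0,0,0,255]
    - [0,0,-1,0,0,0,255]
    - [0,0,0,0,0,0,255]
    - [0,0,0,0,0,0,255]

```text
time_s: 15.17
ee_pos: [0.578, -0.1607, 0.1066]
tcp_rot: [[-0.963, 0.269, 0.002], [0.269, 0.963, -0.0], [-0.002, 0.0, -1.0]]
wrist_force: [0.3, 0.3, 7.2]
opening: 0.0218
```

Call:
carry_out:
  series:
    - [0,0,-2,0,0,0,255]
    - [0,0,-2,0,0,0,255]
    - [0,0,-2,0,0,0,255]
    - [0,0,-1,0,0,0,255]
    - [0,0,0,0,0,0,255]
    - [0,0,0,0,0,0,255]
    - [0,0,0,0,0,0,255]

```text
time_s: 15.75
ee_pos: [0.5778, -0.1606, 0.113]
tcp_rot: [[-0.963, 0.269, 0.001], [0.269, 0.963, -0.0], [-0.001, 0.0, -1.0]]
wrist_force: [3.5, -1.9, 2.9]
opening: 0.0218
```

```bash
python3 chk.py 10
```

```text
[ 3.6957 -1.46    2.1797] [-0.1379 -0.8919  0.0344] [ 0.5776 -0.1605  0.113 ] 15.95
```

View pics/s10.png

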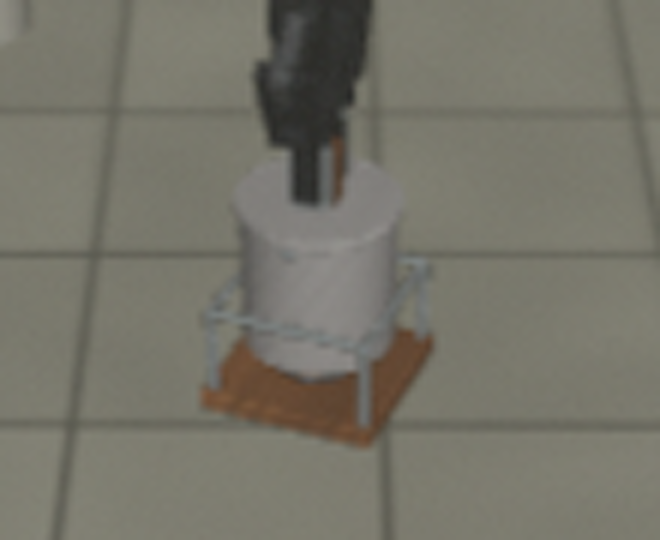

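View pics/w10.png

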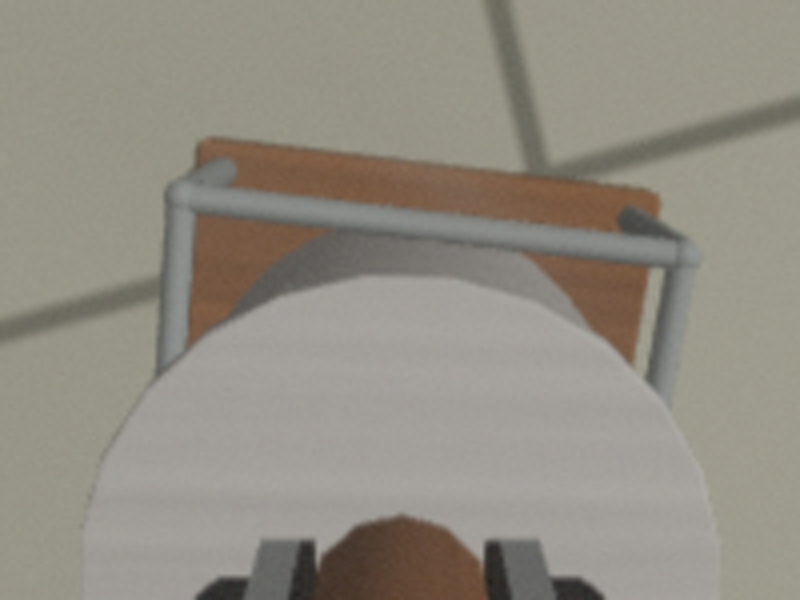

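Load is now about 3 N, with a TCP height that matches a seated lid. I take out my 0.5 mm sideways trim, then release.

Call:
carry_out:
  series:
    - [-0.5,0,-0.5,0,0,0,255]
    - [0,0,0,0,0,0,255]
    - [0,0,0,0,0,0,255]

```text
time_s: 16.2
ee_pos: [0.5775, -0.1603, 0.1132]
tcp_rot: [[-0.963, 0.269, -0.001], [0.269, 0.963, 0.0], [0.001, 0.0, -1.0]]
wrist_force: [3.3, -0.4, 1.5]
opening: 0.0217
```

Call:
carry_out:
  series:
    - [0,0,0,0,0,0,150]
    - [0,0,0,0,0,0,100]
    - [0,0,0,0,0,0,50]
    - [0,0,0,0,0,0,0]
    - [0,0,0,0,0,0,0]
    - [0,0,0,0,0,0,0]

```text
time_s: 16.7
ee_pos: [0.5773, -0.1603, 0.1131]
tcp_rot: [[-0.963, 0.269, -0.001], [0.269, 0.963, 0.0], [0.001, 0.0, -1.0]]
wrist_force: [-1.0, 0.3, 0.7]
opening: 0.0852
```

Call:
carry_out:
  series:
    - [0,0,-5,0,0,0,0]
    - [0,0,-10,0,0,0,0]
    - [0,0,-20,0,0,0,0]
    - [0,0,-25,0,0,0,0]
    - [0,0,-25,0,0,0,0]
    - [0,0,-20,0,0,0,0]
    - [0,0,-10,0,0,0,0]
    - [0,0,0,0,0,0,0]
    - [0,0,0,0,0,0,0]

```text
time_s: 17.45
ee_pos: [0.5778, -0.1605, 0.2286]
tcp_rot: [[-0.963, 0.269, 0.001], [0.269, 0.963, -0.0], [-0.001, 0.0, -1.0]]
wrist_force: [0.5, -0.6, -0.5]
opening: 0.0854
```

```bash
cat > chk2.py <<'E'
from h import *
import sys
k=sys.argv[1]
np.set_printoptions(precision=4,suppress=True)
for n in ("side","wrist"):
    p=viewer.get_image(n); s=robot.read_state(); m=spotter.cut_out(p,"lid")
    cv2.imwrite(f"pics/{n}{k}.png",p["img"])
    if n=="side": cv2.imwrite(f"pics/sc{k}.png",cv2.resize(p["img"][95:185,230:340],None,fx=6,fy=6,interpolation=2))
    if m:
        m=m[0]["mask"]; r=fit([(p,m)],LID,lambda x:axisR(np.array([x[3],x[4],1])),[.578,-.161,.11,0,0],[.004,.004,.003,.03,.03]); print(n,m.sum(),r.x,r.fun)
        r=fit([(p,m)],LID,lambda x:np.eye(3),[.578,-.161,.11],[.004,.004,.003]); print(n,m.sum(),r.x,r.fun)
print(s["time_s"],s["ee_pos"],s["wrist_force"])
E
python3 chk2.py 11
```

```text
side 394 [ 0.5802 -0.1608  0.1093  0.0168 -0.0048] 0.07443686548223351
side 394 [ 0.5804 -0.1617  0.1089] 0.0744765228426396
wrist 6977 [ 0.5777 -0.1609  0.1086  0.0347  0.0097] 0.014514207395728822
wrist 6977 [ 0.5779 -0.161   0.1079] 0.015448079403755196
17.6 [ 0.5768 -0.1601  0.2267] [0.7635 0.0436 0.283 ]
```

View pics/sc11.png

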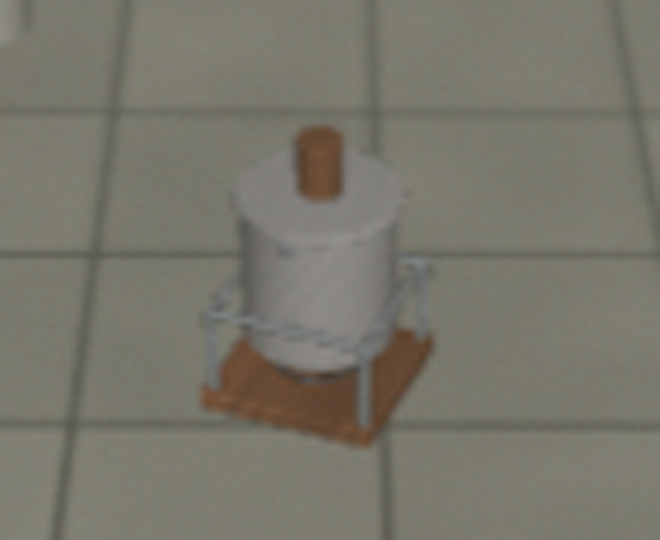

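View pics/wrist11.png

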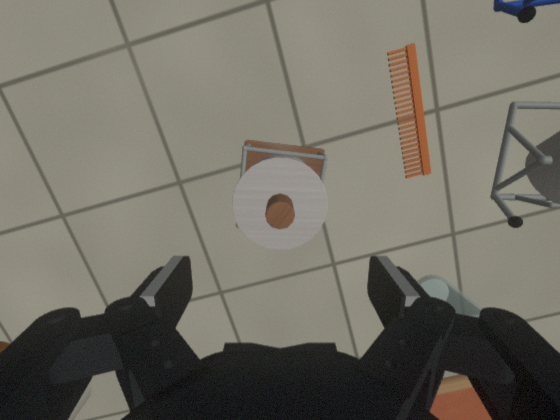

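The lid is on and free. Fitted heights are 108.6 to 109.3 mm, which matches home. The wrist fit hints at up to 2° of tilt, so I take a low, nearly grazing look at the seam.

```bash
python3 - <<'E'
from h import *
s=robot.read_state(); yaw=-.272; h=np.array([np.cos(yaw),np.sin(yaw),0]); el=np.radians(35)
z=np.cos(el)*h+np.array([0,0,-np.sin(el)])
R1=toolR(-z,np.array([-np.sin(yaw),np.cos(yaw),0])); c=np.array([.578,-.161,.125])
t1=c-.10*z; t1[2]+=.03; print(t1)
rows=plan(s["ee_pos"],s["tcp_rot"],t1,R1,10)
V=np.array(viewer.get_image("wrist")["view"]); cp=-V[:3,:3].T@V[:3,3]
s=robot.read_state(); ct=s["tcp_rot"].T@(cp-s["ee_pos"]); print("cam in tool",ct,"cam world then",t1+R1@ct, s["tcp_rot"].T@V[2,:3])
E
```

```text
[ 0.49909637 -0.13899279  0.21235764]
end [ 0.499  -0.139   0.2124] angerr 0.04
[[8.0,-0.1,1.5,0.0001,-0.0963,-0.0,0],[8.2,-0.0,0.6,0.0001,-0.0963,-0.0,0],[8.2,-0.1,-0.1,0.0001,-0.0963,-0.0,0],[8.1,-0.0,-0.9,0.0001,-0.0963,-0.0,0],[8.0,-0.1,-1.6,0.0001,-0.0963,-0.0,0],[7.8,-0.0,-2.5,0.0001,-0.0963,-0.0,0],[7.6,-0.1,-3.1,0.0001,-0.0963,-0.0,0],[7.2,-0.1,-3.9,0.0001,-0.0963,-0.0,0],[6.8,-0.0,-4.6,0.0001,-0.0963,-0.0,0],[6.3,-0.1,-5.2,0.0001,-0.0963,-0.0,0]]
cam in tool [ 0.06823306 -0.00039956 -0.14319136] cam world then [ 0.3483078  -0.09735078  0.23859558] [-2.71818697e-01 -8.51949020e-05  9.62348476e-01]
```

Call:
carry_out:
  series:
    - [8,0,1.5,0,-0.0963,0,0]
    - [8,0,0.6,0,-0.0963,0,0]
    - [8,0,0,0,-0.0963,0,0]
    - [8,0,-0.9,0,-0.0963,0,0]
    - [8,0,-1.6,0,-0.0963,0,0]
    - [8,0,-2.5,0,-0.0963,0,0]
    - [7.6,0,-3,0,-0.0963,0,0]
    - [7,0,-4,0,-0.0963,0,0]
    - [7,0,-4.6,0,-0.0963,0,0]
    - [6,0,-5,0,-0.0963,0,0]
    - [16,0,11,0,0,0,0]
    - [16,0,11,0,0,0,0]

```text
time_s: 18.7
ee_pos: [0.5113, -0.1437, 0.181]
tcp_rot: [[-0.584, 0.269, 0.766], [0.163, 0.963, -0.215], [-0.796, -0.0, -0.606]]
wrist_force: [0.5, -0.5, 0.4]
opening: 0.0857
```

Call:
carry_out:
  series:
    - [0,0,0,0,0,0,0]
    - [0,0,0,0,0,0,0]
    - [0,0,0,0,0,0,0]

```text
time_s: 18.95
ee_pos: [0.5089, -0.1417, 0.1784]
tcp_rot: [[-0.59, 0.268, 0.762], [0.166, 0.963, -0.211], [-0.791, 0.002, -0.612]]
wrist_force: [0.9, -0.6, 0.4]
opening: 0.0857
```

```bash
python3 chk2.py 12
```

```text
side 400 [ 0.5787 -0.1595  0.1091  0.0016 -0.0086] 0.0604296875
side 400 [ 0.5787 -0.1594  0.1093] 0.0623046875
wrist 4573 [ 0.5805 -0.1617  0.1087  0.0149  0.0002] 0.021618057074130767
wrist 4573 [ 0.5821 -0.1621  0.1081] 0.0247580909687295
19.1 [ 0.5096 -0.1421  0.1797] [ 0.6313 -0.225   0.7465]
```

View pics/wrist12.png

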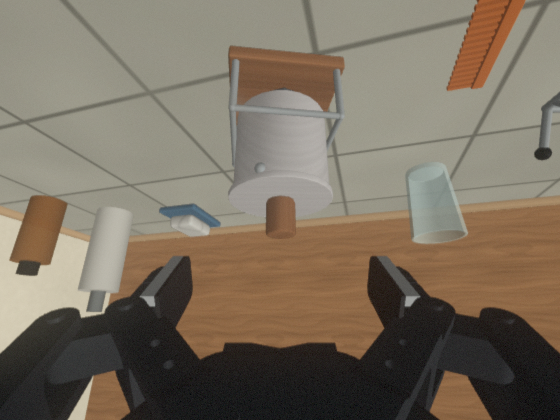

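The lid shows upside down at (281,190), with one dimple at (261,168) just beyond the flange edge. I zoom in and overlay a perfectly home lid.

```bash
python3 - <<'E'
from h import *
np.set_printoptions(precision=4,suppress=True)
p=viewer.get_image("wrist"); im=p["img"]
b=cv2.resize(im[130:245,215:350],None,fx=5,fy=5,interpolation=2); c=b.copy()
a=np.linspace(0,2*np.pi,200)
for z,col in((.109,(0,0,255)),(.114,(0,255,0))):
  cv2.polylines(c,[np.round((proj(p,np.array([.579,-.1615,z])+np.c_[.043*np.cos(a),.043*np.sin(a),0*a])+.5-[215,130])*5-.5).astype(np.int32)],True,col,1)
b=b[::-1,::-1];c=c[::-1,::-1]
cv2.imwrite("pics/o12.png",cv2.resize(b,(790,575*790//675))[:600]);cv2.imwrite("pics/o12c.png",c)
E
```

```text
(no output)
```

View pics/o12.png

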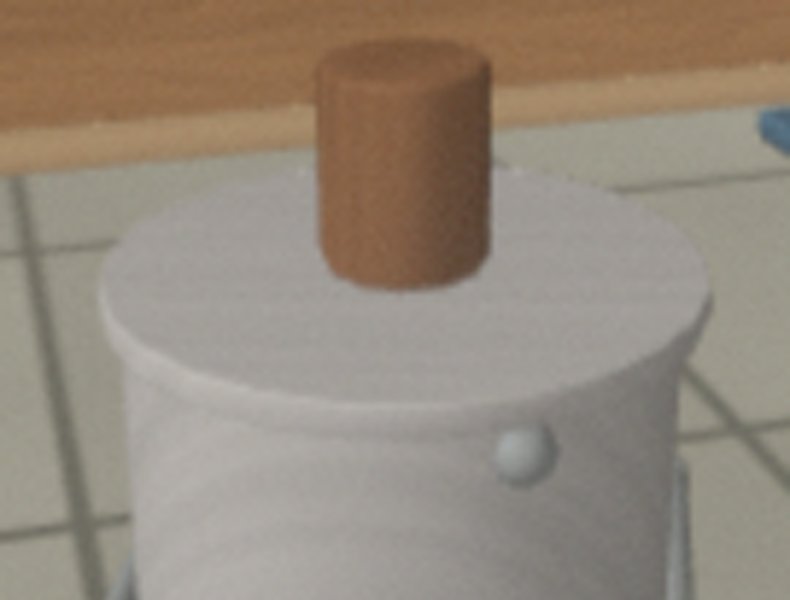

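View pics/o12c.png

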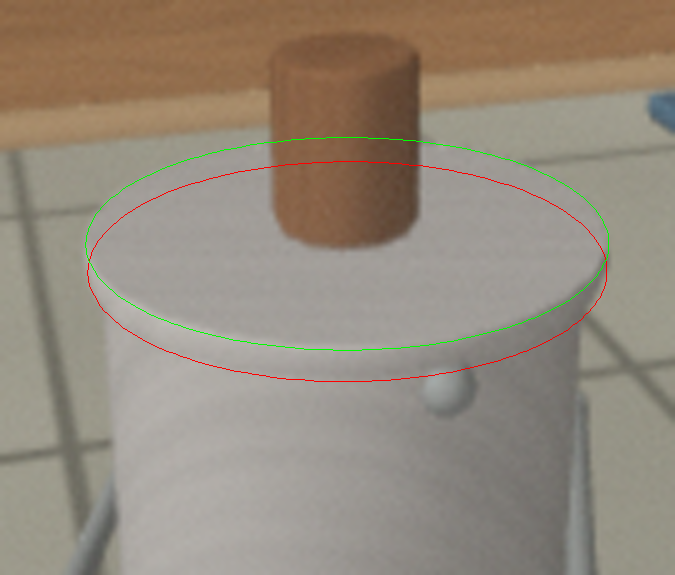

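The seam looks closed at the front, but the back edge of the flange sits slightly below the prediction, so there may be a small tilt. I measure it with a sub-pixel edge fit.

```bash
cat > edge.py <<'E'
from h import *
from scipy.optimize import least_squares
from scipy.ndimage import map_coordinates
def edges(p,skip=None):
    g=cv2.GaussianBlur(p["img"],(0,0),.8).astype(np.float32)
    def samp(uv): return np.stack([map_coordinates(g[...,k],[uv[...,1],uv[...,0]],order=1) for k in range(3)],-1)
    a=np.linspace(0,2*np.pi,180,endpoint=False)
    C=p["view"]; C=np.array(C); cam=-C[:3,:3].T@C[:3,3]
    def curves(x):
        R=axisR(np.array([x[3],x[4],1]));o=np.array(x[:3])
        F=np.r_[cyl(.043,0,.043,.005,180)]; top=np.c_[.043*np.cos(a),.043*np.sin(a),0*a+.005]
        kt=np.c_[.0115*np.cos(a),.0115*np.sin(a),0*a+.035]
        T=lambda q:proj(p,q@R.T+o)
        hull=cv2.convexHull(T(F).astype(np.float32))[:,0]
        return T(top),T(kt),hull
    return g,samp,curves,cam
def fitedge(p,x0,w=4,verb=0):
    g,samp,curves,cam=edges(p)
    a=np.linspace(0,2*np.pi,180,endpoint=False)
    x=np.array(x0,float)
    for it in range(8):
        # measure edge offsets along normals at the flange top circle
        ww=w if it<4 else 2.5
        def normals(c):
            t=np.roll(c,-1,0)-np.roll(c,1,0); n=np.c_[t[:,1],-t[:,0]]; n/=np.linalg.norm(n,axis=1)[:,None]
            n*=np.sign(((c-c.mean(0))*n).sum(1))[:,None]; return n
        T,Kt,H=curves(x); n=normals(T); d=np.arange(-ww,ww+.01,.25)
        P=T[:,None]+n[:,None]*d[None,:,None]; S=samp(P); gr=np.linalg.norm(np.gradient(S,axis=1),axis=-1)
        k=gr.argmax(1); ok=(gr.max(1)>2.0)&(k>0)&(k<len(d)-1)
        # exclude where knob occludes
        kx=Kt.mean(0); 
        R=axisR(np.array([x[3],x[4],1])); kb=proj(p,np.array([[0,0,.005],[0,0,.035]])@R.T+x[:3]); 
        wk=np.abs(T[:,0]-kb[:,0].mean())<np.ptp(Kt[:,0])/2+4
        far=((T-T.mean(0))@(kb[1]-kb[0]))>0
        ok&=~(wk&far)
        tgt=T+n*d[k][:,None]; idx=np.where(ok)[0]
        def res(y):
            c,_,_=curves(y); nn=normals(c); return ((c-tgt)*n).sum(1)[idx]
        r=least_squares(res,x,loss="soft_l1",f_scale=.3,x_scale=[.001,.001,.001,.02,.02])
        x=r.x
    J=r.jac; cov=np.linalg.pinv(J.T@J)*np.mean(r.fun**2)
    return x,np.sqrt(np.diag(cov)),len(idx),np.sqrt(np.mean(r.fun**2)),T,tgt,ok
E
python3 - <<'E'
from edge import *
np.set_printoptions(precision=4,suppress=True)
p=viewer.get_image("wrist")
for x0 in ([.579,-.1615,.109,0,0],[.579,-.1615,.1085,.03,0]):
    x,sd,n,rms,T,tgt,ok=fitedge(p,x0); print(x,sd,n,rms)
b=cv2.resize(p["img"][130:245,215:350],None,fx=5,fy=5,interpolation=2)
for q,k,t in zip(T,ok,tgt):
    if k: cv2.circle(b,tuple(np.round((t+.5-[215,130])*5-.5).astype(int).tolist()),1,(0,0,255),-1)
cv2.polylines(b,[np.round((T+.5-[215,130])*5-.5).astype(np.int32)],True,(0,255,0),1)
cv2.imwrite("pics/e12.png",b[::-1,::-1])
E
```

```text
[ 0.5802 -0.1616  0.1107 -0.0469  0.005 ] [0.001  0.0003 0.0005 0.0062 0.0067] 96 0.699592391782007
[ 0.5803 -0.1616  0.1106 -0.0471  0.0043] [0.001  0.0003 0.0006 0.0061 0.0069] 98 0.7571322675245733
```

View pics/e12.png

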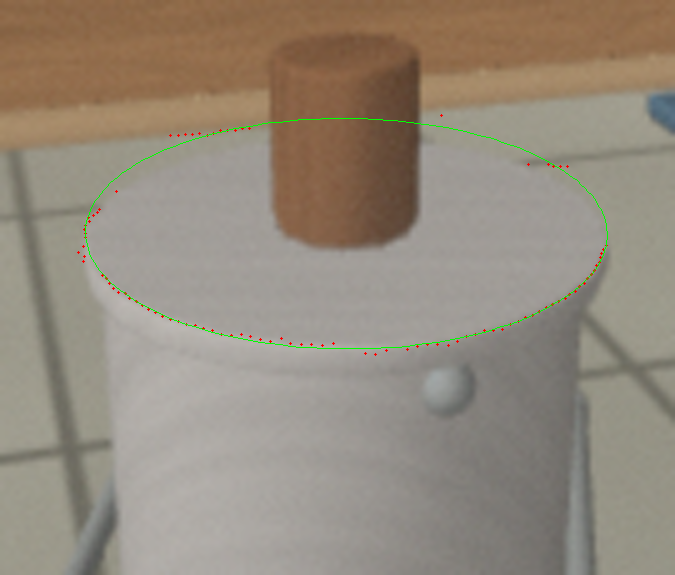

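```bash
python3 - <<'E'
s=open("edge.py").read()
s=s.replace("k=gr.argmax(1);","pk=(gr>=np.roll(gr,1,1))&(gr>=np.roll(gr,-1,1))&(gr>1.2); pk[:,0]=pk[:,-1]=False; k=np.where(pk.any(1),pk.argmax(1),0);").replace("(gr.max(1)>2.0)&","")
open("edge.py","w").write(s)
E
python3 - <<'E'
from edge import *
np.set_printoptions(precision=4,suppress=True)
p=viewer.get_image("wrist"); cv2.imwrite("pics/raw12.png",p["img"])
for x0 in ([.579,-.1615,.109,0,0],[.579,-.1615,.1085,.03,0]):
    x,sd,n,rms,T,tgt,ok=fitedge(p,x0,3); print(x,sd,n,rms)
im=p["img"].astype(float); im=np.clip((im-60)*1.6,0,255).astype(np.uint8)
b=cv2.resize(im[130:245,215:350],None,fx=5,fy=5,interpolation=2)
for q,k,t in zip(T,ok,tgt):
    if k: cv2.circle(b,tuple(np.round((t+.5-[215,130])*5-.5).astype(int).tolist()),1,(0,0,255),-1)
cv2.imwrite("pics/e12b.png",b[::-1,::-1])
E
```

```text
[ 0.5808 -0.1618  0.1084  0.0047 -0.0058] [0.0005 0.0002 0.0002 0.0033 0.0024] 146 0.5420783537945097
[ 0.581  -0.1618  0.1084  0.0027 -0.005 ] [0.0005 0.0002 0.0002 0.0032 0.0022] 147 0.5173075951016448
```

View pics/e12b.png

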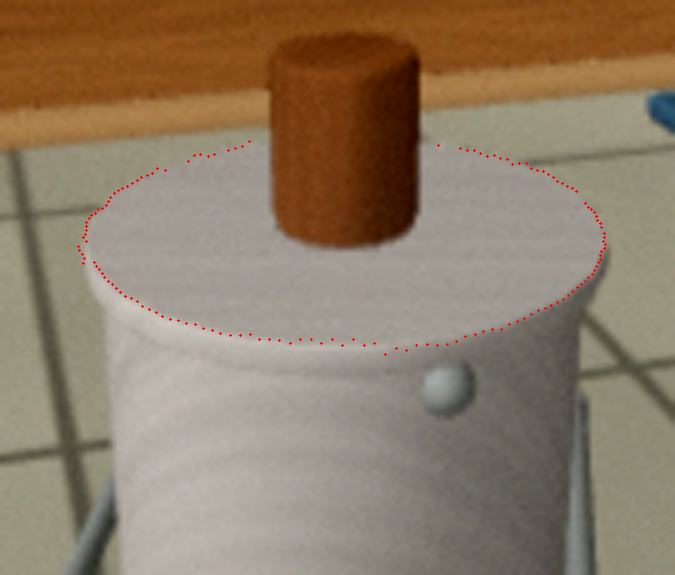

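The edge fit gives a tilt of about 0.3° and an origin height of 108.4 mm (home is 109), so the lid is level and home within measuring error. Last, I check that the bystanders are unmoved, and back the gripper off.

Call:
carry_out:
  series:
    - [-5,0,-15,0,0,0,0]
    - [-10,0,-25,0,0,0,0]
    - [-10,0,-25,0,0,0,0]
    - [-5,0,-15,0,0,0,0]
    - [0,0,0,0,0,0,0]
    - [0,0,0,0,0,0,0]

```text
time_s: 19.8
ee_pos: [0.4667, -0.1307, 0.2534]
tcp_rot: [[-0.585, 0.269, 0.765], [0.163, 0.963, -0.214], [-0.794, 0.0, -0.608]]
wrist_force: [-1.0, -0.2, 0.2]
opening: 0.0854
```

```bash
python3 - <<'E'
from edge import *
np.set_printoptions(precision=4,suppress=True)
t=viewer.get_image("top"); cv2.imwrite("pics/top13.png",t["img"]); sd=viewer.get_image("side"); cv2.imwrite("pics/side13.png",sd["img"])
for n,p,old in(("top",t,"pics/top0.png"),("side",sd,"pics/side0.png")):
    o=cv2.imread(old)
    for th in ("tumbler","stand","comb","rack"):
        for d in spotter.spot_in(p,th)[:1]: print(n,th,round(d["conf"],2),np.round(d["location"],3))
    for nm,P in (("tumbler",[.79,0,.05]),("stand",[.58,.36,.06]),("comb",[.54,.015,.004])):
        u,v=proj(p,np.array(P))[0].astype(int); a=cv2.GaussianBlur(o[v-32:v+32,u-32:u+32],(0,0),1.5).astype(int);b=cv2.GaussianBlur(p["img"][v-32:v+32,u-32:u+32],(0,0),1.5).astype(int)
        print(n,nm,"maxdiff",np.abs(a-b).max())
w=viewer.get_image("wrist"); print(fitedge(w,[.58,-.1615,.1085,0,0],3)[:4])
s=robot.read_state(); print(s["time_s"],s["ee_pos"],s["wrist_force"])
E
```

```text
top tumbler 0.67 [ 0.792 -0.003  0.06 ]
top stand 0.8 [0.58  0.352 0.089]
top comb 0.93 [0.542 0.015 0.004]
top rack 0.94 [0.519 0.596 0.057]
top tumbler maxdiff 7
top stand maxdiff 6
top comb maxdiff 6
side stand 0.65 [0.581 0.375 0.072]
side comb 0.51 [0.537 0.021 0.003]
side rack 0.88 [0.413 0.417 0.064]
side tumbler maxdiff 2
side stand maxdiff 2
side comb maxdiff 76
(array([ 0.5806, -0.1618,  0.1081,  0.0064, -0.0017]), array([0.0011, 0.0003, 0.0007, 0.0061, 0.0044]), 149, np.float64(0.6379168627479228))
20.35 [ 0.4662 -0.1302  0.2511] [ 0.3307 -0.2747  0.3336]
```

View pics/side13.png

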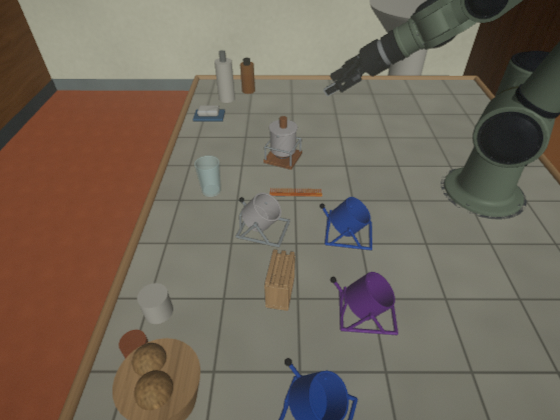

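The side view shows the lid on the tin at (283,128), the bare cup at (262,210), and the tumbler, comb and stand where they began. The one comb difference in the side view comes from the lid, now gone from the cup inside the same window.

```bash
python3 -c "
from station import robot
print(robot.hand_in())"
```

```text
the job is handed in; nothing more can be done
None
```

I took the lid by its knob off the leaning cup in the chrome rack and set it upright over the tin. I pressed it in small steps to about 14 N, eased the spring back up, let go and backed off. The job was handed in at about 20 s of the 54 s allowed.

**Lid seating:** In the last view the lid's origin fits at 108.1 mm (home is 109 mm), with a tilt of about 0.4° and a fit error of about 0.35°. The force readings against the tin's sink also agree with a fully home lid, to within about 1.5 mm. One earlier, nearly overhead picture, taken while the arm was still settling, hinted at 2° of tilt. The low-angle and side views did not confirm that.

**Still unconfirmed:** I only saw the seam from the robot's side and from the side camera. I did not look at the far side up close.

**Bystanders:** The tumbler, comb and stand showed no change in the top view, and neither did the tumbler and stand in the side view. The side view flagged a difference near the comb, which I put down to the bared cup and moved lid falling inside the same comparison window. The comb's position was unchanged to within the detector's error.

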